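# Renew the discs of a cigar humidity cabinet and find its sensor port by feel

## Task

Renew the discs of the humidity cabinet: take every pale, dried-out disc out of the stepped cassette and lay it flat in the blue soaking tray, and slide every dark terracotta disc from the desk fully home into a cassette slot, one to a slot; then slide the air vent on top fully open. Last, take the humidity probe from its stand, stroke its tip lightly along the recessed dark strip in the top until it drops into the one open knock-out, and leave it standing there with its collar down on the wood. Handle gently, the discs crack if squeezed hard and the probe must not be leaned on; leave the other things on the desk where they are.

Things in the scene. Friction and masses are not known exactly. Their poses are not given: they have to be found in the camera images.
- cabinet: Fixed wooden humidity cabinet, 220 (x) by 370 (y) by 115 mm high; origin under its centre; its -x face is the front; z up. Right part (y -185 to +65 mm): closed hollow chamber with a flat top, the deck, at z = 115, holding the strip (track) and, behind it, the air vent. Left part (centred on y = +135): open-fronted stepped cassette of three horizontal slots (slot0 to slot2), at most 114 high, 20 mm clear of the chamber.
- slot0 (a point): Home point of the lowest cassette slot: the origin of a disc lies here when it is fully home, handle towards the cabinet's front (-x); on the ledges, 60 mm above the desk. Axes as the cabinet's. Slots are entered along +x; each is 70 mm wide, 11 high, ends in a backstop 33 behind its home point. Ledges start 45, side walls 22 in front of it; 
- slot1 (a point): Home point of the middle cassette slot: the origin of a disc lies here when it is fully home, handle towards the cabinet's front (-x); on the ledges, 78 mm above the desk. Axes as the cabinet's. Each slot is 34 mm farther back and 18 mm higher than the one below, so the handle of a disc stays in front of the slots, free above. 
- slot2 (a point): Home point of the top cassette slot: the origin of a disc lies here when it is fully home, handle towards the cabinet's front (-x); on the ledges, 96 mm above the desk. Axes as the cabinet's. Discs rest on side ledges 22 to 50 mm off the slot's middle; the ledges of the next slot, or the top board, are the roof. 
- track (a point): Centre, at deck height (z = 115 mm), of a slot in the deck 16 mm wide (x) and 100 long (y), 2 deep; axes as the cabinet's. Its bottom is a fixed dark strip with black knock-outs 18 apart that look alike. Exactly one is open: a hole 12 long in y, as wide as the slot, over 90 free below; its centre is anywhere up to 37 either way along y from here, to be found by feel.
- air_slide (a joint): Slide of the air vent on the cabinet's deck, behind the strip: 0 = closed, 0.024 m = fully open; it grows as the shutter moves to the cabinet's +y; friction about 2 N, stays where it is left.
- air_knob (a point): Middle of the vent shutter's black bar knob, 12 mm (y) by 20 mm (x) by 22 mm high, its top 11 mm above this point; the deck lies 14 mm below it. Moves with the shutter; axes as the cabinet's.
- disc1: Fresh, dark terracotta disc (may be absent), 64 mm across, 6 thick, about 90 g. Origin: centre of its underside, z up. Upright handle 20 mm (x) by 10 (y), from z = 6 to 16, centred 47 mm from the origin on the disc's own -x side; a 12 mm wide, 6 thick neck joins it to the disc and ends 58 mm from the origin. Cracks if the fingers' forces on it add up to more than 100 N.
- disc2: Fresh, dark terracotta disc (may be absent), 64 mm across, 6 thick, about 90 g. Origin: centre of its underside, z up. Upright handle 20 mm (x) by 10 (y), from z = 6 to 16, centred 47 mm from the origin on the disc's own -x side; a 12 mm wide, 6 thick neck joins it to the disc and ends 58 mm from the origin. Cracks if the fingers' forces on it add up to more than 100 N.
- disc3: Fresh, dark terracotta disc (may be absent), 64 mm across, 6 thick, about 90 g. Origin: centre of its underside, z up. Upright handle 20 mm (x) by 10 (y), from z = 6 to 16, centred 47 mm from the origin on the disc's own -x side; a 12 mm wide, 6 thick neck joins it to the disc and ends 58 mm from the origin. Cracks if the fingers' forces on it add up to more than 100 N.
- dry1: Dry, pale cream disc in a cassette slot at the start (may be absent), 64 mm across, 6 thick, about 90 g. Origin: centre of its underside, z up. Upright handle 20 mm (x) by 10 (y), from z = 6 to 16, centred 47 mm from the origin on the disc's own -x side; a 12 mm wide, 6 thick neck joins it to the disc and ends 58 mm from the origin. Cracks if the fingers' forces on it add up to more than 100 N.
- dry2: Dry, pale cream disc in a cassette slot at the start (may be absent), 64 mm across, 6 thick, about 90 g. Origin: centre of its underside, z up. Upright handle 20 mm (x) by 10 (y), from z = 6 to 16, centred 47 mm from the origin on the disc's own -x side; a 12 mm wide, 6 thick neck joins it to the disc and ends 58 mm from the origin. Cracks if the fingers' forces on it add up to more than 100 N.
- dry3: Dry, pale cream disc in a cassette slot at the start (may be absent), 64 mm across, 6 thick, about 90 g. Origin: centre of its underside, z up. Upright handle 20 mm (x) by 10 (y), from z = 6 to 16, centred 47 mm from the origin on the disc's own -x side; a 12 mm wide, 6 thick neck joins it to the disc and ends 58 mm from the origin. Cracks if the fingers' forces on it add up to more than 100 N.
- soak_tray: Fixed blue soaking tray for dry discs, 150 (x) by 220 (y) mm outside, walls 4 thick and 11 high, inner floor 4 mm above the desk; room for two discs side by side along y. Origin under its centre.
- stand: Fixed wooden stand of the probe, 56 x 56 x 55 mm, with a 13 mm square hole 47 mm deep in its top; origin under its centre.
- probe: Wireless humidity probe, 90 g, standing upright in the stand at the start. Origin at the rounded tip, z up along it: steel stem 8 mm in diameter from z = 0 to 45, black collar 28 mm in diameter from 45 to 49, white square handle 20 x 20 mm from 49 to 99 mm. Seated in the cabinet the collar rests on the deck and the tip is 45 mm below it. It must not press on the cabinet with more than 30 N.
- probe_tip (a point): Tip of the probe (its lower end).
- bundle_a: Bundle of cigars with a yellow band, 140 x 103 x 38 mm; leave alone. Origin under its centre.
- cup: White paste cup, 60 mm across, 45 mm high; leave alone. Origin under its centre.
- phone: Black cordless handset lying down, 145 x 48 x 24 mm; leave alone. Origin under its centre.
- mould: Wooden cigar mould, 200 x 120 x 34 mm; leave alone. Origin under its centre.
- bottle: Water bottle, 60 mm across, 170 mm high; leave alone. Origin under its centre.
- gauge: Brass ring gauge plate, 110 x 45 x 6 mm; leave alone. Origin under its centre.
Things that resemble listed ones, but are neither listed nor needed, are in the scene too. What is shaped like the disc1 but green or purple is not meant. Leave any green look-alike of the probe alone.

How it is judged:
On the way, in this order (a step that is already met when the one before it is completed fails the run):
1. every dry disc that is present lies in the soaking tray and every fresh disc that is present is fully home in a cassette slot (x of dry1 in the frame of soak_tray between -0.07 and 0.07 m and y of dry1 in the frame of soak_tray between -0.105 and 0.105 m and z of dry1 in the frame of soak_tray between -0.002 and 0.012 m and x of dry2 in the frame of soak_tray between -0.07 and 0.07 m and y of dry2 in the frame of soak_tray between -0.105 and 0.105 m and z of dry2 in the frame of soak_tray between -0.002 and 0.012 m and x of dry3 in the frame of soak_tray between -0.07 and 0.07 m and y of dry3 in the frame of soak_tray between -0.105 and 0.105 m and z of dry3 in the frame of soak_tray between -0.002 and 0.012 m and (distance between disc1 and slot0 below 0.007 m or distance between disc1 and slot1 below 0.007 m or distance between disc1 and slot2 below 0.007 m) and (distance between disc2 and slot0 below 0.007 m or distance between disc2 and slot1 below 0.007 m or distance between disc2 and slot2 below 0.007 m) and (distance between disc3 and slot0 below 0.007 m or distance between disc3 and slot1 below 0.007 m or distance between disc3 and slot2 below 0.007 m)), for 0.2 s.
2. the air vent is slid fully open (value of joint air_slide above 0.021 m), for 0.2 s.
3. the probe has dropped through the open knock-out, collar down (z of probe_tip in the frame of cabinet below 0.076 m and x of probe_tip in the frame of track between -0.012 and 0.012 m and y of probe_tip in the frame of track between -0.05 and 0.05 m and angle between probe's own z axis and vertical below 0.12 rad), for 0.2 s.
At the end, for the whole second after the job is handed in: Dry discs lie flat in the soaking tray, their middles within its walls; fresh discs lie within 7 mm of a slot's home point; the vent is open by more than 21 of its 24 mm; the probe stands upright (within 7 degrees) in the strip, its tip more than 39 mm below the cabinet top, at rest (all of step 1 and all of step 3 and value of joint air_slide above 0.021 m and linear speed of probe below 0.02 m/s); the robot touches nothing.
It fails at once if the fingers squeeze or press on a disc with more than 100 N in all (contact force between the fingers and disc1 above 100 N or contact force between the fingers and disc2 above 100 N or contact force between the fingers and disc3 above 100 N or contact force between the fingers and dry1 above 100 N or contact force between the fingers and dry2 above 100 N or contact force between the fingers and dry3 above 100 N).
It fails at once if the probe presses on the cabinet with more than 30 N (contact force between probe and cabinet above 30 N).
It fails at once if a bystander (cigar bundle, cup, phone, mould, bottle, ring gauge) is moved more than 40 mm (distance of any of bundle_a, cup, phone, mould, bottle, gauge from where it was at the start of the episode above 0.04 m).
Of disc1, disc2, disc3 only 2 to 3 are there at a start; the rules pass over those that are not, and their reading is None.
Of dry1, dry2, dry3 only 1 to 2 are there at a start; the rules pass over those that are not, and their reading is None.
At some moment in a run one of disc1, disc2, disc3, dry1, dry2, dry3 may be knocked a few centimetres aside while the robot is not near it.
It also fails if it takes over 210 s, if anything falls off the work surface, if the arm or the gripper's body presses on something with over 40 N, if the wrist force passes 120 N, or if a joint passes its speed limit or range.

## Robot

A 7-joint arm with a two-finger parallel gripper is mounted at the origin on the work surface. World frame = base frame: x ahead of the robot, y to its left, z up, the work surface at z = 0. Lengths are in m, angles in rad, forces in N, time in s.
With the tool pointing down it reaches from about 0.425 to 1.025 m from the base axis. Payload 9.4 kg.
Tool frame: the origin (TCP) lies at the very end of the fingers, on their centre line; the grasp point (between the pads) lies 19 mm behind it; y points along the fingers, x is the direction in which the jaws open and shut, and the axes are right-handed (so a half turn about y gives the same grasp; the last joint's range is limited). The gripper opens to 85 mm and grips with 20 to 120 N. Pads are 22 mm wide; open, the fingers measure 114 mm over their backs; the gripper's body (76 mm by 85 mm) begins 54 mm behind the grasp point. The pads swing forward as they close: fully open they stand 13 mm farther back than shut.
Start: joints at [-1.233, 0.599, -0.003, 1.599, 0.002, 0.943, -0.08], TCP at [0.292, 0.664, 0.231] pointing down, gripper open.
Joint ranges: [-2.57, 2.57], [-0.35, 1.97], [-1.29, 1.29], [0.11, 2.56], [-1.05, 4.19], [0.11, 1.86], [-2.63, 2.63]. Speed limits (rad/s): [2.22, 2.22, 3.01, 3.01, 3.14, 3.14, 3.14].

## Interface

Orientations are given as a unit quaternion [x, y, z, w].
In Python, from station import arm gives the robot as it stands.
- The arm moves only by the shell command python3 -m crank 'ROWS' [FORCE]. ROWS is a JSON object of lists of equal length, an entry for each row: "slide": the shift along the tool's x, y, z in mm, a list of three; "spin": the turn about the tool's y in degrees; "claw": the finger opening in mm, from 0 to 85.4. In form: {"slide": [[x, y, z], ...], "spin": [spin, ...], "claw": [claw, ...]}. A call has 1 to 20 rows; each row is the pose to reach, as a shift and turn from the pose commanded when the call began, along the tool's axes at that moment; what a row does not reach only later rows make up. A row lasts 1/12 s, in which the tool goes at most 41.7 mm and 7.16 degrees, less where a joint would pass 70% of its speed; a pose out of reach is approached as far as the arm can. A call with a gripper value outside its range is refused whole. The fingers move at their own pace and stop on an object; FORCE is the grip in N (left out, the last holds). Time passes only in rows, so rows that repeat a pose let the fingers close. It gives the time, the measured TCP pose, the force and the opening at its end, in the units of the state.
- arm.read_state(): the state, without advancing time (a new reading comes with each control period).
- arm.get_image(name): name is "scene" or "top" or "wrist"; returns a dict with "image" (400x640x3 uint8, blue, green, red), "intrinsics" (3x3 intrinsics, pixels), "extrinsics" (4x4, takes a point from world to camera coordinates). Camera axes: x right, y up, looking along -z (the intrinsics and any distortion apply to the point x, -y, -z); pixel columns grow to the right and rows downward; lengths in m; the calibration is good to about 2 mm. A picture is of the moment at which its call begins. There is no depth.
- arm.sign_off(): hands the job in, once; it reports no verdict.
The state is a dict: "t": time; "qpos": joint angles; "qd": joint speeds; "joint_efforts": joint torques, N m; "tcp_pos": TCP position; "tool_rot": TCP orientation; "ft_force": force on the tool from outside, world axes, zero at the start; "ft_torque": the same for the moment, N m; "grip_width": opening from 0.0 (shut) to 1.0 (fully open).
Only numpy, scipy, OpenCV 4.12 (cv2) and the standard library are available. Lean on these libraries where they do the work, as an engineer would, in place of code of your own. Each camera call takes 0.05 s, during which the arm holds its last target.

## Working session

There is one attempt and no reset: what is moved stays moved. The work goes in short steps, Python scripts to look and compute and a shell command to move; the robot and the scene stay as the last step left them, time stands still between calls to the robot, and variables do not carry over. Pictures are saved under pics/ and viewed, and the job is handed in when it is done.

```bash
ls; mkdir -p pics; python3 - <<'E'
from station import arm
import cv2
print(arm.read_state())
for n in ["scene","top","wrist"]:
    d=arm.get_image(n); cv2.imwrite(f"pics/{n}0.png",d["image"]); print(n,d["intrinsics"],d["extrinsics"])
E
```

```text
pics
{'t': 0.0, 'qpos': array([-1.23269172,  0.60014447, -0.00255378,  1.60016545,  0.00182197,
        0.94291162, -0.07978273]), 'qd': array([ 4.43101294e-04, -5.65727043e-06, -1.55266719e-03, -6.05861565e-04,
        2.20974521e-03, -1.00005343e-03,  3.66724604e-04]), 'joint_efforts': array([-5.53181053e-04, -7.76446509e+01,  1.56443462e+00, -2.58017814e+01,
        1.22755652e-02,  8.78728868e-03,  7.24539234e-06]), 'tcp_pos': array([0.29199893, 0.66305385, 0.23039015]), 'tool_rot': array([ 0.59258496,  0.38590551, -0.38680251, -0.5918647 ]), 'ft_force': array([ 0.10708059,  0.15720613, -0.20378881]), 'ft_torque': array([-0.01798156,  0.01962345,  0.04913028]), 'grip_width': 1.0044664494085769}
scene [[377.62256846   0.         318.71330807]
 [  0.         377.62256846 205.28315829]
 [  0.           0.           1.        ]] [[ 0.74276169  0.66952522 -0.00640771 -0.40666523]
 [-0.52165897  0.58466732  0.62131799  0.241842  ]
 [ 0.41973444 -0.45814856  0.78353232 -1.42979831]
 [ 0.          0.          0.          1.        ]]
top [[398.33213397   0.         317.82867219]
 [  0.         398.33213397 196.73448904]
 [  0.           0.           1.        ]] [[-0.02385402 -0.99963302 -0.01283792 -0.0245746 ]
 [ 0.98440337 -0.02572567  0.17403503 -0.56367468]
 [-0.17430142 -0.00848626  0.98465578 -1.37798257]
 [ 0.          0.          0.          1.        ]]
wrist [[334.02222384   0.         321.33078764]
 [  0.         334.02222384 204.86557601]
 [  0.           0.           1.        ]] [[ 0.40206936  0.91560615 -0.00236647 -0.72448537]
 [-0.87070359  0.38154929 -0.31031499  0.04174052]
 [-0.28322339  0.12682865  0.95063085 -0.38113401]
 [ 0.          0.          0.          1.        ]]
```

View pics/scene0.png

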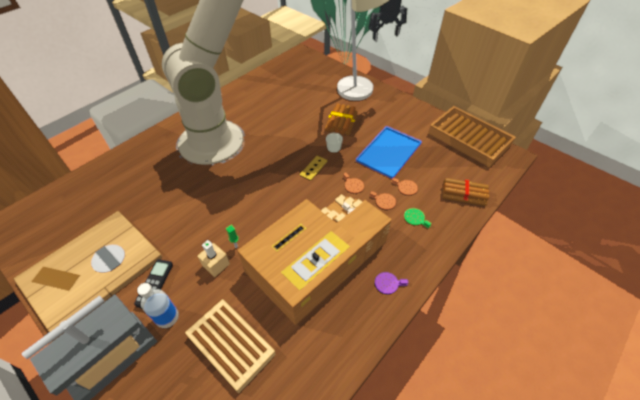

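View pics/top0.png

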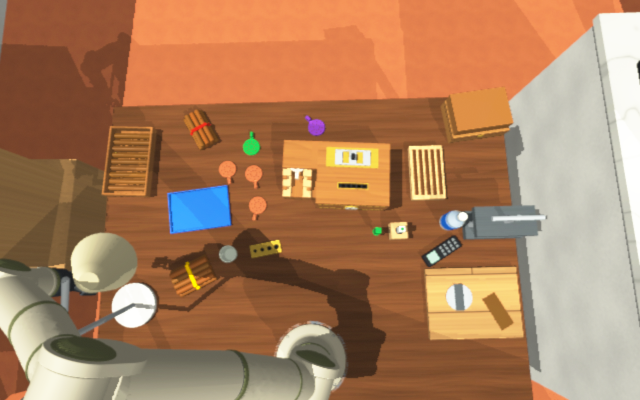

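View pics/wrist0.png

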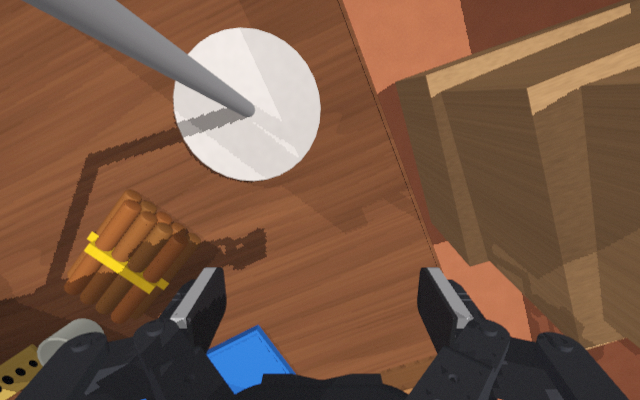

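```bash
cat > h.py <<'E'
import numpy as np, cv2
from station import arm
from scipy.spatial.transform import Rotation as R
def ray(d,u,v):
    K,E=d["intrinsics"],d["extrinsics"]
    c=np.array([(u-K[0,2])/K[0,0],-(v-K[1,2])/K[1,1],-1.0])
    Rm=E[:3,:3]; o=-Rm.T@E[:3,3]; return o,Rm.T@c
def plane(d,u,v,z):
    o,r=ray(d,u,v); return o+r*((z-o[2])/r[2])
def proj(d,p):
    K,E=d["intrinsics"],d["extrinsics"]; c=E[:3,:3]@np.asarray(p,float)+E[:3,3]
    return np.array([K[0,0]*c[0]/-c[2]+K[0,2], -K[1,1]*c[1]/-c[2]+K[1,2]])
def tri(obs):
    # obs list of (d,u,v)
    A=np.zeros((3,3));b=np.zeros(3)
    for d,u,v in obs:
        o,r=ray(d,u,v); r=r/np.linalg.norm(r); P=np.eye(3)-np.outer(r,r); A+=P;b+=P@o
    p=np.linalg.solve(A,b)
    return p
def crop(d,x0,y0,x1,y1,s,name):
    im=cv2.resize(d["image"][y0:y1,x0:x1],None,fx=s,fy=s,interpolation=cv2.INTER_CUBIC); cv2.imwrite(f"pics/{name}.png",im)
def st():
    s=arm.read_state(); Rm=R.from_quat(s["tool_rot"]).as_matrix()
    print("t %.2f tcp %s grip %.3f F %s"%(s["t"],s["tcp_pos"].round(4),s["grip_width"],s["ft_force"].round(1)))
    print("tool x",Rm[:,0].round(4),"y",Rm[:,1].round(4),"z",Rm[:,2].round(4)); return s,Rm
E
python3 - <<'E'
from h import *
d=arm.get_image("top"); crop(d,160,100,440,270,2.8,"top1")
d=arm.get_image("scene"); crop(d,190,120,470,330,2.8,"sc1")
E
```

```text
(no output)
```

View pics/top1.png

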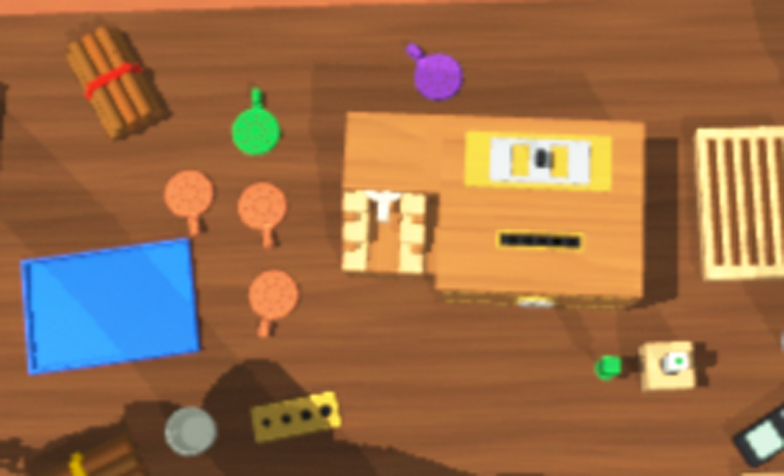

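View pics/sc1.png

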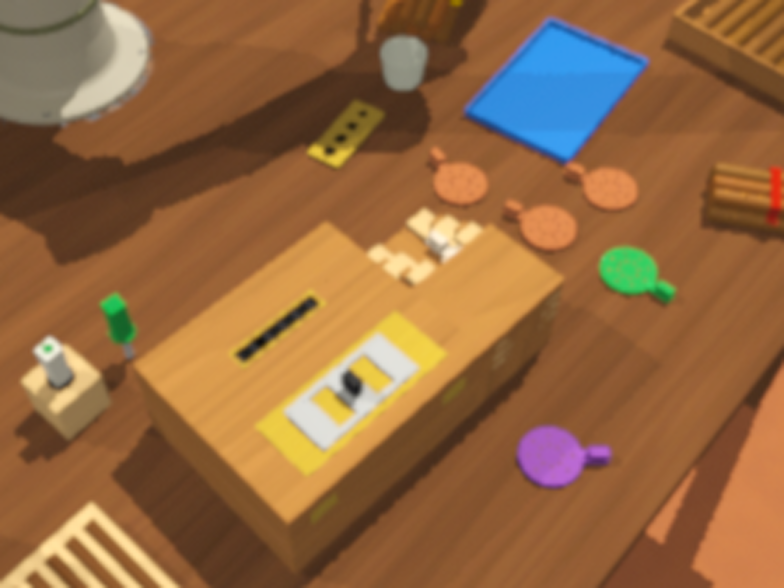

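```bash
python3 - <<'E'
from h import *
s,Rm=st()
T=arm.get_image("top"); S=arm.get_image("scene")
def c1(u,v): return 160+u/2.8-0.5+0.5/2.8,100+v/2.8-0.5+0.5/2.8
for n,u,v in [("deckTL",347,112),("deckTR",645,122),("deckBR",643,298),("cassBL",342,270),("chamBL",436,290)]:
    print(n,plane(T,*c1(u,v),0.115).round(4))
for nm,d in (("T",T),("S",S)):
    hsv=cv2.cvtColor(d["image"],cv2.COLOR_BGR2HSV)
    b,g,r=[d["image"][...,i].astype(int) for i in range(3)]
    m=((r>160)&(r-g>60)&(r-g<130)&(b>50)&(hsv[...,1]<200)).astype(np.uint8)
    if nm=="T": m[:150]=0;m[225:]=0;m[:,:200]=0;m[:,290:]=0
    else: m[:170]=0; m[215:]=0; m[:,:335]=0; m[:,425:]=0
    n,l,stt,c=cv2.connectedComponentsWithStats(m)
    for i in range(1,n):
        if stt[i,4]<30: continue
        ys,xs=np.where(l==i)
        k=cv2.erode((l==i).astype(np.uint8),np.ones((3,3)),iterations=2 if nm=="T" else 1)
        P=np.array([plane(d,x,y,0.006)[:2] for x,y in zip(xs,ys)])
        # robust: disc centre from minEnclosing on far part
        print(nm,stt[i],c[i].round(1),"plane",plane(d,*c[i],0.006).round(4))
E
```

```text
t 0.25 tcp [0.2921 0.6633 0.2309] grip 1.002 F [-0.1 -0.1  0.5]
tool x [ 4.030e-01  9.152e-01 -7.000e-04] y [-2.e-04 -7.e-04 -1.e+00] z [-9.152e-01  4.030e-01 -1.000e-04]
deckTL [0.7576 0.076  0.115 ]
deckTR [ 0.7342 -0.2957  0.115 ]
deckBR [ 0.5126 -0.281   0.115 ]
cassBL [0.5566 0.0839 0.115 ]
chamBL [ 0.5289 -0.0304  0.115 ]
T [282 150   8  18 138] [285.7 158.8] plane [0.7187 0.0792 0.006 ]
T [200 158  23   5  37] [210.5 159.9] plane [0.7218 0.3627 0.006 ]
T [200 158  73  27 488] [234.1 166. ] plane [0.6961 0.2732 0.006 ]
T [244 165  19  26 288] [253.1 174.5] plane [0.6613 0.2016 0.006 ]
T [231 194  20   2  33] [240.  194.5] plane [0.5867 0.25   0.006 ]
T [231 196  55  26 486] [258.8 203.4] plane [0.5513 0.1802 0.006 ]
T [267 211  23   4  47] [277.1 213. ] plane [0.5138 0.1127 0.006 ]
S [343 172  22  21 290] [353.2 183.6] plane [0.538 0.186 0.006]
S [392 178  27  17 290] [406.6 185.9] plane [0.679  0.2981 0.006 ]
S [370 190  27  19 312] [384.4 199.5] plane [0.6581 0.1998 0.006 ]
S [350 200  35  15 272] [366.6 209.4] plane [0.6398 0.1279 0.006 ]
S [335 203   7  10  44] [337.7 207.6] plane [0.5656 0.0717 0.006 ]
```

```bash
python3 - <<'E'
from h import *
s,Rm=st()
d=arm.get_image("wrist");o,r=ray(d,320,200)
print("cam off tool",(Rm.T@(o-s["tcp_pos"])).round(3),"view dir tool",(Rm.T@(r/np.linalg.norm(r))).round(3))
t=np.array([0.56,0.20,0.35]); print("to target tool mm",(Rm.T@(t-s["tcp_pos"])*1000).round(1))
E
```

```text
t 0.35 tcp [0.2922 0.6634 0.2311] grip 1.002 F [-0.9 -0.2 -0.2]
tool x [ 4.030e-01  9.152e-01 -4.000e-04] y [-1.e-04 -4.e-04 -1.e+00] z [-9.152e-01  4.030e-01 -1.000e-04]
cam off tool [ 0.001 -0.143  0.079] view dir tool [-0.005  0.955 -0.296]
to target tool mm [-316.2 -118.8 -431.9]
```

```bash
python3 - <<'E'
from h import *
T=arm.get_image("top"); S=arm.get_image("scene")
print(plane(T,133,305,0.0),plane(S,355,88,0)); print(tri([(T,70,345),(S,352,40)]))
print(proj(S,[.292,.663,.23]),proj(T,[.292,.663,.23]))
for p in [(352,60),(350,30),(349,2)]:
    o,r=ray(S,*p); 
    # pole assume vertical at base
    b=plane(S,355,88,0); k=np.linalg.lstsq(np.c_[r[:2]],b[:2]-o[:2],rcond=None)[0][0]; q=o+k*r; print(p,q,proj(T,q))
E
python3 -c "
import cv2;im=cv2.imread('pics/top0.png');cv2.imwrite('pics/lt.png',cv2.resize(im[200:400,0:380],None,fx=2,fy=2))"
```

```text
[0.1975898  0.62879207 0.        ] [1.93144849e-01 6.27988756e-01 1.11022302e-16]
[0.08178414 0.75091729 0.1322603 ]
[385.39290445  41.63292001] [ 87.92057161 280.24238162]
(352, 60) [0.17620657 0.61532201 0.13048947] [117.78435351 315.52360524]
(350, 30) [0.16416927 0.60582962 0.25392353] [ 99.2889444  324.78779447]
(349, 2) [0.15676466 0.59977745 0.35611005] [ 80.11015658 333.10475406]
```

View pics/lt.png

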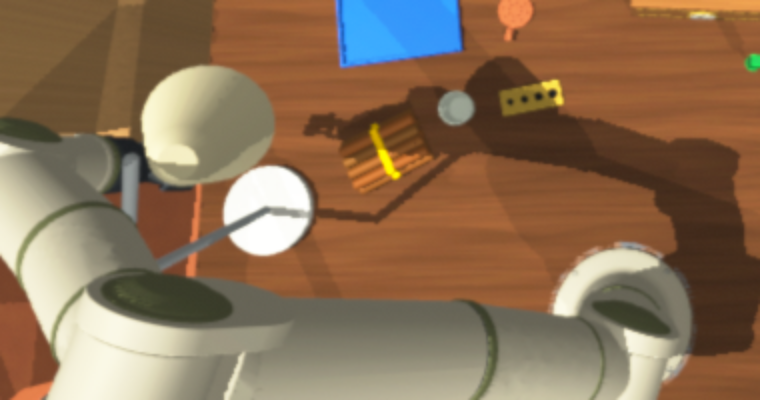

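```bash
python3 - <<'E'
from h import *
T=arm.get_image("top"); S=arm.get_image("scene")
p=tri([(T,105,262),(S,366,0)]); print(p,proj(T,p),proj(S,p))
for z in (.3,.4,.5,.6): print(z,plane(T,105,262,z),proj(S,plane(T,105,262,z)))
crop(S,250,0,450,120,4,"lamp")
E
```

```text
[0.33062303 0.48037706 0.45546954] [109.45743156 265.57356905] [370.27909978  -1.88361876]
0.3 [0.34366364 0.57663266 0.3       ] [385.56553146  36.93369607]
0.4 [0.34110429 0.52229514 0.4       ] [379.07701667  12.8755022 ]
0.5 [0.33854493 0.46795762 0.5       ] [371.39434019 -15.61041894]
0.6 [0.33598557 0.4136201  0.6       ] [362.15442684 -49.87028179]
```

View pics/lamp.png

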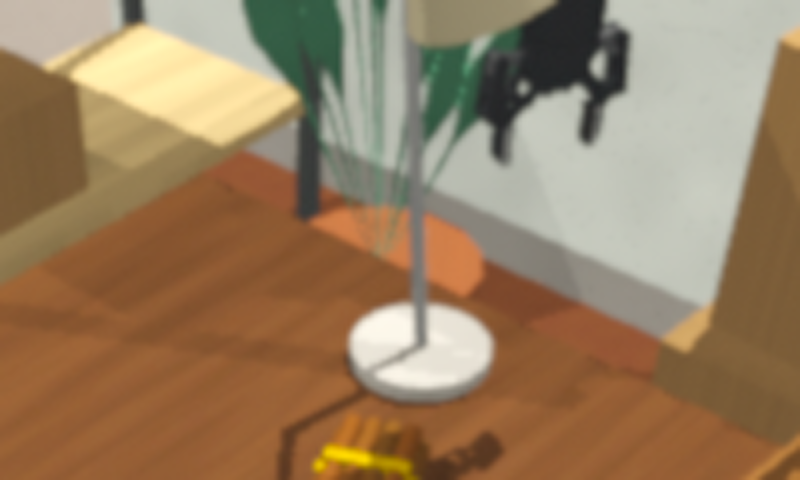

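```bash
python3 - <<'E'
from h import *
T=arm.get_image("top")
g=plane(T,155,261,0); L=(g-np.array([.292,.663,.24]))/.24; print("g",g,"per m height",L)
b=plane(T,133,305,0.0)
for uv in [(190,309),(230,277),(242,240)]:
    p=plane(T,*uv,0); print(uv,p,"disp",p-b, "h if pole", np.linalg.norm((p-b)[:2])/np.linalg.norm(L[:2]))
H=np.array([.335,.48,.45]); print("head shadow",H+L*.45,proj(T,H+L*.45))
print(plane(T,70,345,.75))
E
python3 -c "
import cv2;im=cv2.imread('pics/top0.png');cv2.imwrite('pics/lt2.png',cv2.resize(im[210:330,90:290],None,fx=4,fy=4))"
```

```text
g [0.35054331 0.55746464 0.        ] per m height [ 0.24393044 -0.43973065 -1.        ]
(190, 309) [0.17920682 0.42469504 0.        ] disp [-0.01838298 -0.20409703  0.        ] h if pole 0.4075179569339483
(230, 277) [0.2872199 0.2840811 0.       ] disp [ 0.0896301  -0.34471097  0.        ] h if pole 0.7082988704337005
(242, 240) [0.41861233 0.24213005 0.        ] disp [ 0.22102253 -0.38666202  0.        ] h if pole 0.8856883487848194
head shadow [0.4447687  0.28212121 0.        ] [231.16180746 233.10065888]
[0.19417683 0.38225029 0.75      ]
```

View pics/lt2.png

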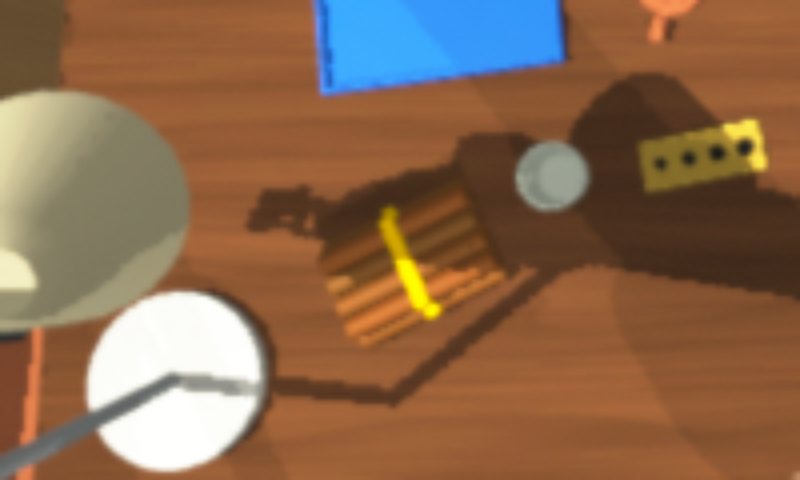

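```bash
python3 -m crank '{"slide":[[10,-40,0],[20,-80,0],[30,-120,0],[40,-160,0],[50,-200,0],[50,-240,0],[50,-280,0],[50,-320,0],[50,-340,0],[50,-340,0],[50,-340,0],[50,-340,0]],"spin":[0,0,0,0,0,0,0,0,0,0,0,0],"claw":[85,80,70,60,50,40,30,25,25,25,25,25]}' 30; python3 - <<'E'
from h import *
s,Rm=st(); print(s["qpos"].round(3))
for n in ("top","scene"):
    cv2.imwrite(f"pics/{n}2.png",arm.get_image(n)["image"])
t=np.array([0.52,0.14,0.36]); print("to target tool mm",(Rm.T@(t-s["tcp_pos"])*1000).round(1))
E
```

```text
t: 1.65
tcp_pos: [0.3122, 0.7091, 0.5701]
tool_rot: [0.593, 0.386, -0.387, -0.592]
ft_force: [0.5, 0.2, -0.6]
grip_width: 0.288
t 1.65 tcp [0.3122 0.7091 0.5701] grip 0.288 F [ 0.5  0.2 -0.6]
tool x [ 0.4029  0.9152 -0.0016] y [-5.0e-04 -1.5e-03 -1.0e+00] z [-9.152e-01  4.029e-01 -1.000e-04]
[-1.244  0.544  0.032  0.892 -0.017  1.707 -0.062]
to target tool mm [-436.8  210.9 -419.5]
```

View pics/top2.png

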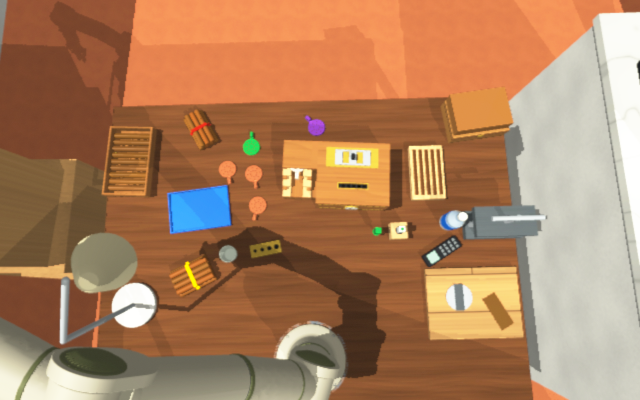

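View pics/scene2.png

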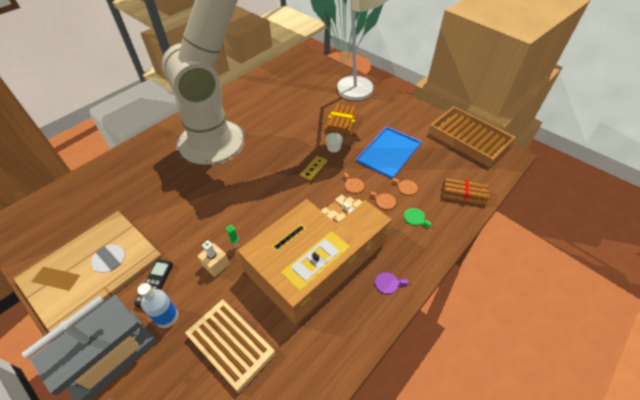

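```bash
python3 -m crank '{"slide":[[-8,0,-40],[-16,0,-80],[-24,0,-120],[-32,0,-160],[-40,0,-200],[-50,0,-240],[-60,0,-280],[-70,0,-320],[-75,0,-350],[-112,0,-362],[-150,0,-375],[-190,10,-385],[-230,30,-395],[-265,60,-400],[-300,90,-405],[-335,115,-410],[-370,140,-415],[-405,175,-420],[-437,210,-420],[-437,210,-420]],"spin":[0,0,0,0,0,0,0,0,0,0,-2,-4,-6,-8,-10,-13,-16,-18,-20,-20],"claw":[25,25,25,25,25,25,25,25,25,25,25,25,25,25,25,25,25,25,25,25]}'; python3 - <<'E'
from h import *
s,Rm=st(); print(s["qpos"].round(3))
d=arm.get_image("wrist"); cv2.imwrite("pics/w3.png",d["image"])
E
```

```text
t: 3.42
tcp_pos: [0.5183, 0.1368, 0.3586]
tool_rot: [-0.516, -0.482, 0.485, 0.516]
ft_force: [1.0, 0.3, -0.8]
grip_width: 0.292
t 3.42 tcp [0.5183 0.1368 0.3586] grip 0.292 F [ 1.   0.3 -0.8]
tool x [ 0.0653  0.9979 -0.0018] y [-0.0028 -0.0017 -1.    ] z [-0.9979  0.0653  0.0026]
[-0.394  0.24   0.037  1.87  -0.01   1.035  1.153]
```

View pics/w3.png

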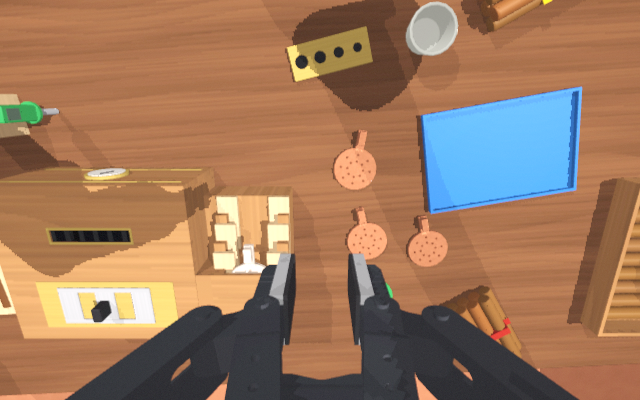

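```bash
python3 - <<'E'
from h import *
d=arm.get_image("wrist"); crop(d,190,120,490,290,2.6,"w3c"); crop(d,180,160,310,290,4.6,"w3d")
E
```

```text
(no output)
```

View pics/w3c.png

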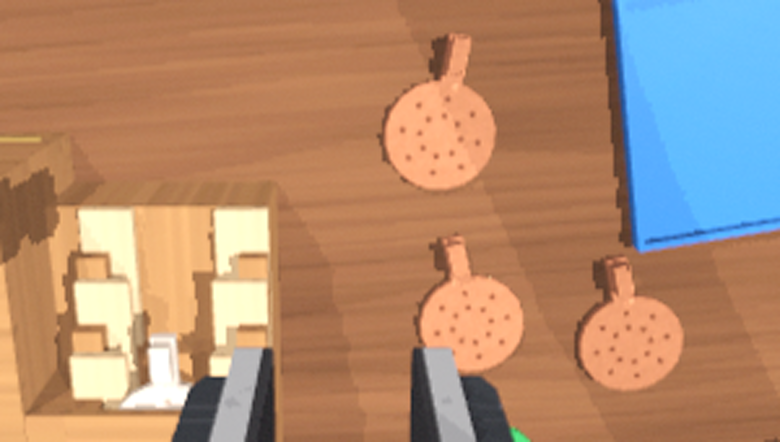

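View pics/w3d.png

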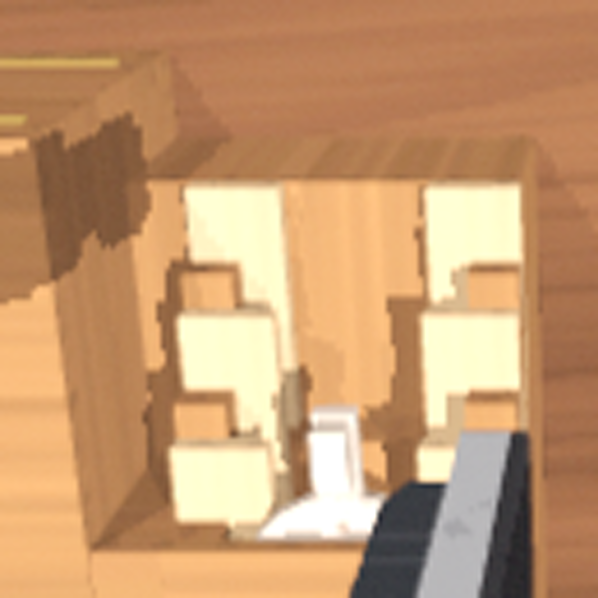

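```bash
python3 - <<'E'
from h import *
W=arm.get_image("wrist"); T=arm.get_image("top")
def w(u,v): return 180-.5+(u+.5)/4.6,160-.5+(v+.5)/4.6
print("handle top",plane(W,*w(333,462),.112).round(4), "L,R",plane(W,*w(309,462),.112).round(4),plane(W,*w(357,462),.112).round(4),"front/back",plane(W,*w(333,428),.112).round(4),plane(W,*w(333,495),.112).round(4))
for i,(z,vl,vr,li,ri,lo,ro) in enumerate([(.06,183,182,283,422,185,522),(.078,312,311,280,420,178,521),(.096,443,443,275,418,170,None)]):
    a=plane(W,*w(li,vl),z);b=plane(W,*w(ri,vr),z)
    print("slot",i,"inner edges",a.round(4),b.round(4),"mid",((a+b)/2).round(4),"outer",plane(W,*w(lo,vl),z).round(4))
def w2(u,v): return 190-.5+(u+.5)/2.6,120-.5+(v+.5)/2.6
# strip ends, knob
ws=[(47,236),(132,236)]
def c1(u,v): return 160+u/2.8-0.5+0.5/2.8,100+v/2.8-0.5+0.5/2.8
tt=[(583,242),(497,239)]
for a,b in zip(ws,tt):
    print("strip",tri([(W,*a),(T,*c1(*b))]).round(4),plane(W,*a,.115).round(4),plane(T,*c1(*b),.115).round(4))
# discs: ring centres & handle
for n,c,h in [("A",(440,134),(456,50)),("B",(472,322),(453,247)),("C",(631,342),(616,270))]:
    p=plane(W,*w2(*c),.006);q=plane(W,*w2(*h),.016); print(n,p.round(4),q.round(4),"len",np.linalg.norm((p-q)[:2]).round(4),"head of -x axis",np.degrees(np.arctan2(*(q-p)[1::-1])).round(1))
E
```

```text
handle top [0.6313 0.0365 0.112 ] L,R [0.6308 0.0298 0.112 ] [0.6317 0.0433 0.112 ] front/back [0.6208 0.0379 0.112 ] [0.6415 0.0352 0.112 ]
slot 0 inner edges [0.5638 0.0197 0.06  ] [0.5663 0.0614 0.06  ] mid [0.5651 0.0406 0.06  ] outer [ 0.5618 -0.0097  0.06  ]
slot 1 inner edges [0.5982 0.0182 0.078 ] [0.6007 0.0595 0.078 ] mid [0.5994 0.0389 0.078 ] outer [ 0.5962 -0.012   0.078 ]
slot 2 inner edges [0.6319 0.0161 0.096 ] [0.6347 0.0577 0.096 ] mid [0.6333 0.0369 0.096 ] outer [ 0.6299 -0.0144  0.096 ]
strip [ 0.5804 -0.2115  0.1192] [ 0.5794 -0.2155  0.115 ] [ 0.5837 -0.2116  0.115 ]
strip [ 0.5879 -0.107   0.117 ] [ 0.5866 -0.1086  0.115 ] [ 0.5903 -0.1066  0.115 ]
A [0.5471 0.1883 0.006 ] [0.4985 0.1978 0.016 ] len 0.0496 head of -x axis 168.9
B [0.6671 0.2039 0.006 ] [0.6134 0.1926 0.016 ] len 0.0549 head of -x axis -168.1
C [0.6873 0.3026 0.006 ] [0.6344 0.289  0.016 ] len 0.0546 head of -x axis -165.6
```

```bash
python3 -m crank '{"slide":[[-25,15,-30],[-50,35,-60],[-75,60,-90],[-92,90,-119],[-92,120,-119],[-92,150,-119],[-92,160,-119],[-92,160,-119],[-92,160,-119]],"spin":[0,0,0,0,0,0,0,0,0],"claw":[25,25,25,25,25,25,25,25,25]}'; python3 - <<'E'
from h import *
s,Rm=st()
d=arm.get_image("wrist"); cv2.imwrite("pics/w4.png",d["image"])
E
```

```text
t: 4.37
tcp_pos: [0.634, 0.0418, 0.2022]
tool_rot: [0.516, 0.484, -0.483, -0.516]
ft_force: [0.0, -0.1, 0.6]
grip_width: 0.293
t 4.37 tcp [0.634  0.0418 0.2022] grip 0.293 F [ 0.  -0.1  0.6]
tool x [6.410e-02 9.979e-01 5.000e-04] y [ 6.e-04  5.e-04 -1.e+00] z [-9.979e-01  6.410e-02 -6.000e-04]
```

View pics/w4.png

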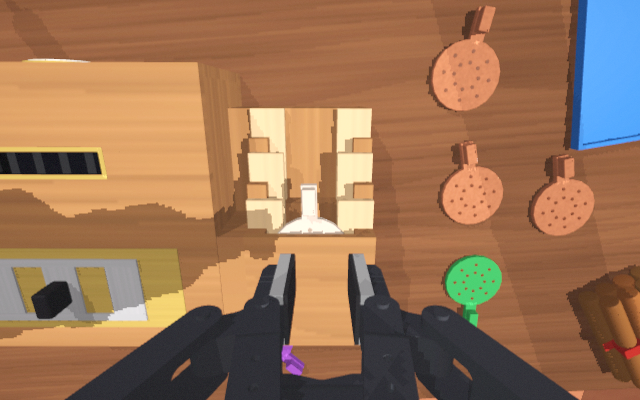

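```bash
python3 - <<'E'
from h import *
import pickle
d=arm.get_image("wrist"); pickle.dump(d,open("w4.pkl","wb")); crop(d,230,90,390,250,4.8,"w4c")
E
```

```text
(no output)
```

View pics/w4c.png

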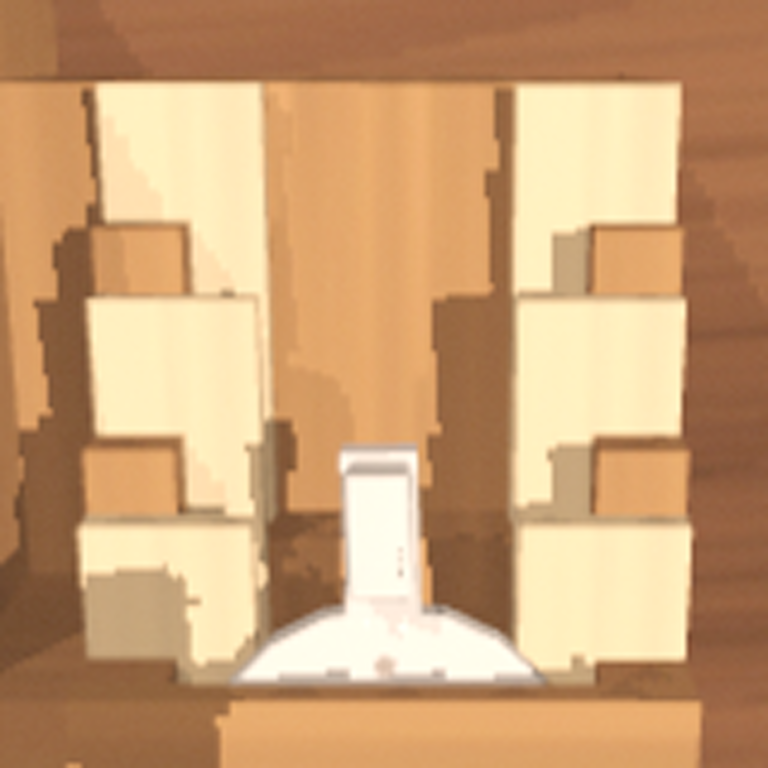

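```bash
python3 - <<'E'
from h import *
import pickle
d=pickle.load(open("w4.pkl","rb")); s,Rm=st()
def w(u,v): return 230-.5+(u+.5)/4.8,90-.5+(v+.5)/4.8
# previous view: camera fixed in tool; rebuild from known offset
E4=d["extrinsics"]; 
p4,R4=s["tcp_pos"],Rm
C=np.eye(4); C[:3,:3]=R4; C[:3,3]=p4; M=E4@C   # tool->cam
R3=np.array([[.0653,.9979,-.0018],[-.0028,-.0017,-1],[-.9979,.0653,.0026]]).T; p3=np.array([.5183,.1368,.3586])
C3=np.eye(4);C3[:3,:3]=R3;C3[:3,3]=p3; d3=dict(d); d3["extrinsics"]=M@np.linalg.inv(C3)
def w3(u,v): return 180-.5+(u+.5)/4.6,160-.5+(v+.5)/4.6
for n,a,b in [("hfrontL",(310,428),(343,472)),("hfrontR",(355,428),(411,470)),("led0 Lin",(283,183),(264,84)),("led0 Rin",(422,182),(516,84)),("led1 Lin",(280,312),(256,297)),("led1 Rin",(420,311),(516,297)),("led2L",(275,443),(254,521))]:
    print(n,tri([(d3,*w3(*a)),(d,*w(*b))]).round(4))
print("hdl",[plane(d,*w(u,v),.112).round(4) for u,v in [(343,473),(411,471),(378,473),(378,600)]])
for i,(z,v,li,ri) in enumerate([(.06,84,264,516),(.078,297,256,516),(.096,521,254,516)]):
    print(i,plane(d,*w(li,v),z).round(4),plane(d,*w(ri,v),z).round(4))
E
```

```text
t 4.47 tcp [0.6345 0.0415 0.2036] grip 0.292 F [ 0.4 -0.3  0.4]
tool x [0.0645 0.9979 0.001 ] y [ 3.4e-03  7.0e-04 -1.0e+00] z [-0.9979  0.0645 -0.0034]
hfrontL [0.6216 0.0307 0.1091]
hfrontR [0.6243 0.0415 0.1033]
led0 Lin [0.5644 0.0194 0.0611]
led0 Rin [0.5672 0.0616 0.0591]
led1 Lin [0.5987 0.017  0.0775]
led1 Rin [0.6017 0.0594 0.0753]
led2L [0.6341 0.0143 0.0912]
hdl [array([0.6182, 0.0283, 0.112 ]), array([0.6185, 0.0386, 0.112 ]), array([0.6185, 0.0336, 0.112 ]), array([0.6389, 0.0321, 0.112 ])]
0 [0.5626 0.0163 0.06  ] [0.5653 0.0594 0.06  ]
1 [0.5961 0.0136 0.078 ] [0.5988 0.057  0.078 ]
2 [0.6297 0.0119 0.096 ] [0.6324 0.0545 0.096 ]
```

```bash
python3 -m crank '{"slide":[[-6,25,3],[-6,50,3],[-6,75,3],[-6,88,3],[-6,98,3],[-6,98,3],[-6,98,3],[-6,98,3],[-6,98,3],[-6,98,3],[-6,98,3]],"spin":[0,0,0,0,0,0,0,0,0,0,0],"claw":[25,25,25,25,25,25,25,5,5,5,5]}' 30; python3 - <<'E'
from h import *
s,Rm=st()
d=arm.get_image("wrist"); crop(d,200,150,440,330,3.3,"w5")
E
```

```text
t: 5.38
tcp_pos: [0.6308, 0.0348, 0.1045]
tool_rot: [0.517, 0.484, -0.483, -0.516]
ft_force: [-0.4, -0.3, 5.4]
grip_width: 0.104
t 5.38 tcp [0.6308 0.0348 0.1045] grip 0.104 F [-0.4 -0.3  5.4]
tool x [6.560e-02 9.978e-01 5.000e-04] y [ 2.3e-03  3.0e-04 -1.0e+00] z [-0.9978  0.0656 -0.0022]
```

View pics/w5.png

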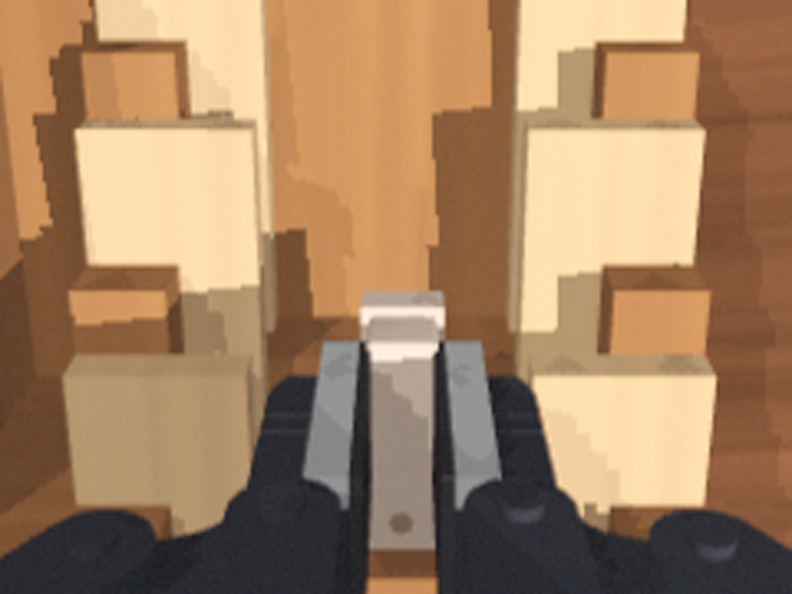

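```bash
python3 -m crank '{"slide":[[0,0,0],[0,0,0],[0,0,0],[0,0,0]],"spin":[0,0,0,0],"claw":[5,5,5,5]}' 30; python3 - <<'E'
from h import *
s,Rm=st()
E
```

```text
t: 5.77
tcp_pos: [0.6307, 0.0348, 0.1043]
tool_rot: [0.517, 0.484, -0.483, -0.516]
ft_force: [0.1, 0.3, 6.6]
grip_width: 0.104
t 5.77 tcp [0.6307 0.0348 0.1043] grip 0.104 F [0.1 0.3 6.6]
tool x [6.560e-02 9.978e-01 4.000e-04] y [ 1.9e-03  3.0e-04 -1.0e+00] z [-0.9978  0.0656 -0.0019]
```

```bash
python3 -m crank '{"slide":[[0,-1,0],[0,-1,10],[0,-1,25],[0,-1,45],[0,-1,65],[0,-1,85],[0,-20,85],[0,-50,85],[0,-80,85],[0,-80,85],[0,-80,85]],"spin":[0,0,0,0,0,0,0,0,0,0,0],"claw":[5,5,5,5,5,5,5,5,5,5,5]}' 30; python3 - <<'E'
from h import *
import pickle
s,Rm=st()
T=arm.get_image("top")
def c1(u,v): return 160+u/2.8-0.5+0.5/2.8,100+v/2.8-0.5+0.5/2.8
P=[plane(T,*c1(*q),.011) for q in [(22,262),(188,240),(199,350),(32,373)]]
print(np.round(P,4),"c",np.mean(P,0).round(4))
d=arm.get_image("wrist"); pickle.dump(d,open("w6.pkl","wb")); cv2.imwrite("pics/w6.png",d["image"])
E
```

```text
t: 6.68
tcp_pos: [0.5448, 0.0403, 0.1845]
tool_rot: [0.517, 0.484, -0.483, -0.516]
ft_force: [0.3, -0.1, -0.1]
grip_width: 0.105
t 6.68 tcp [0.5448 0.0403 0.1845] grip 0.105 F [ 0.3 -0.1 -0.1]
tool x [6.560e-02 9.978e-01 6.000e-04] y [ 2.1e-03  5.0e-04 -1.0e+00] z [-0.9978  0.0656 -0.0021]
[[0.5973 0.518  0.011 ]
 [0.6212 0.2982 0.011 ]
 [0.4745 0.2815 0.011 ]
 [0.45   0.4988 0.011 ]] c [0.5358 0.3991 0.011 ]
```

View pics/w6.png

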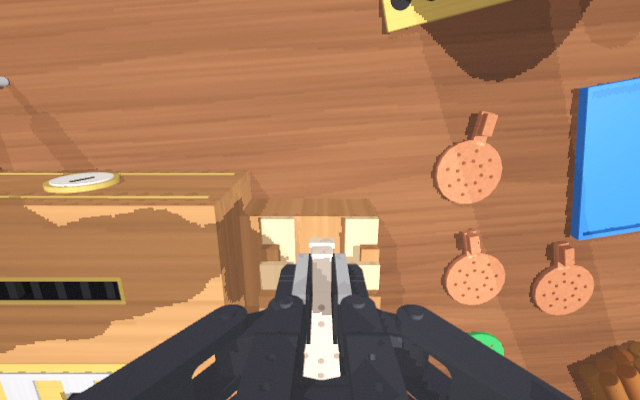

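```bash
python3 -m crank '{"slide":[[30,0,6],[65,0,12],[100,0,20],[135,0,28],[170,0,36],[205,0,42],[240,20,48],[275,40,54],[310,60,60],[335,90,64],[341,115,64],[341,125,64],[341,140,64],[341,155,64],[341,163,64],[341,167,64],[341,169,64],[341,170,64],[341,170,64],[341,170,64]],"spin":[0,0,0,0,0,-2,-4,-6,-8,-10,-10,-10,-10,-10,-10,-10,-10,-10,-10,-10],"claw":[5,5,5,5,5,5,5,5,5,5,5,5,5,5,5,5,5,5,5,5]}' 30; python3 - <<'E'
from h import *
s,Rm=st()
d=arm.get_image("wrist"); cv2.imwrite("pics/w7.png",d["image"])
E
```

```text
t: 8.45
tcp_pos: [0.504, 0.3848, 0.0141]
tool_rot: [0.472, 0.527, -0.526, -0.472]
ft_force: [0.4, -0.1, -1.5]
grip_width: 0.1
t 8.45 tcp [0.504  0.3848 0.0141] grip 0.100 F [ 0.4 -0.1 -1.5]
tool x [-1.084e-01  9.941e-01  6.000e-04] y [ 9.e-04  7.e-04 -1.e+00] z [-9.941e-01 -1.084e-01 -9.000e-04]
```

View pics/w7.png

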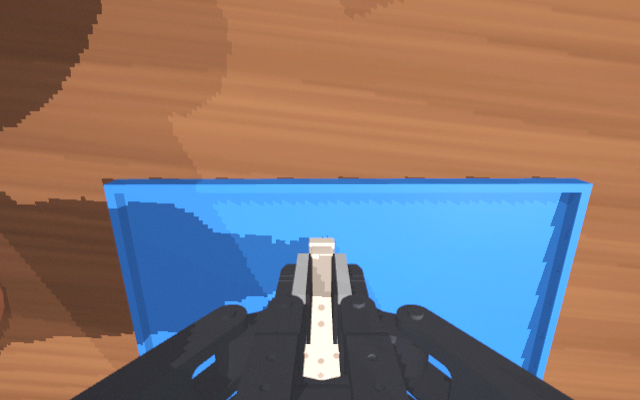

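```bash
python3 -m crank '{"slide":[[0,1,0],[0,1,0],[0,1,0],[0,1,0],[0,1,0],[0,-30,0],[0,-70,0],[-30,-110,4],[-70,-140,8],[-110,-140,12],[-150,-140,18],[-185,-140,24],[-185,-140,24],[-185,-140,24],[-185,-140,24]],"spin":[0,0,0,0,0,0,0,3,6,9,12,15,17,17,17],"claw":[5,25,25,25,25,25,25,25,25,25,25,25,25,25,25]}' 30; python3 - <<'E'
from h import *
import pickle
s,Rm=st()
d=arm.get_image("wrist"); pickle.dump((d,s),open("w8.pkl","wb"));cv2.imwrite("pics/w8.png",d["image"])
E
```

```text
t: 9.75
tcp_pos: [0.5002, 0.1986, 0.1535]
tool_rot: [-0.545, -0.451, 0.451, 0.545]
ft_force: [0.9, -0.3, -1.4]
grip_width: 0.29
t 9.75 tcp [0.5002 0.1986 0.1535] grip 0.290 F [ 0.9 -0.3 -1.4]
tool x [1.864e-01 9.825e-01 7.000e-04] y [ 6.e-04  6.e-04 -1.e+00] z [-9.825e-01  1.864e-01 -5.000e-04]
```

View pics/w8.png

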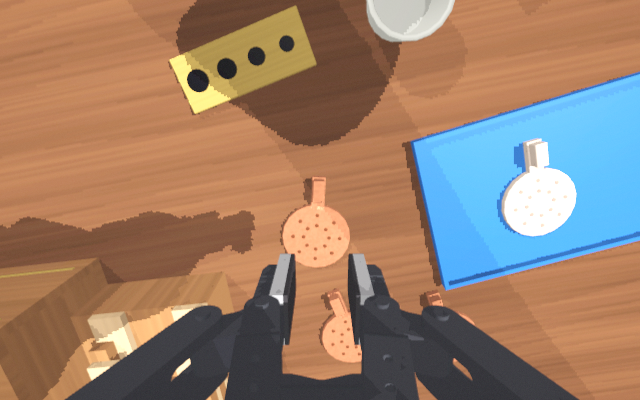

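```bash
python3 - <<'E'
from h import *
import pickle
d,s=pickle.load(open("w8.pkl","rb")); crop(d,260,165,380,275,6,"w8c")
E
```

```text
(no output)
```

View pics/w8c.png

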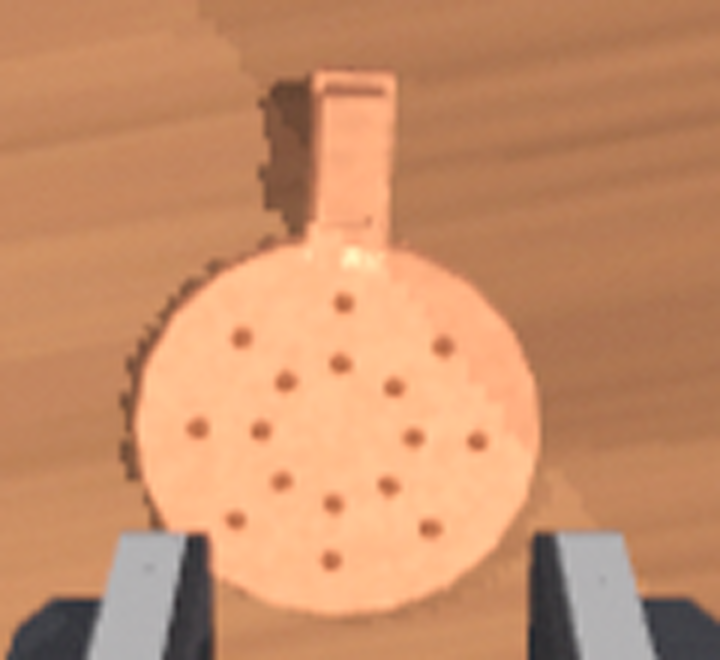

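```bash
cat >> h.py <<'E'
def dsk(d,s,c,h,zb=0.0):
    p=plane(d,*c,zb+.006);q=plane(d,*h,zb+.016); v=p-q; a=np.arctan2(v[1],v[0])
    Rm=R.from_quat(s["tool_rot"]).as_matrix(); ta=np.arctan2(-Rm[1,2],-Rm[0,2])
    ax=np.array([np.cos(a),np.sin(a)]); hh=(p[:2]-.047*ax+q[:2])/2
    print("centre",p.round(4),"handle",q.round(4),"len",np.hypot(*v[:2]).round(4),"yaw",np.degrees(a).round(1),"tool yaw",np.degrees(ta).round(1),"spin",np.degrees(ta-a).round(1))
    t=np.array([*hh,zb+.0085]); print("target",t.round(4),"tool delta mm",(Rm.T@(t-s["tcp_pos"])*1000).round(1))
def go(t):
    s,Rm=st(); print("delta mm",(Rm.T@(np.array(t)-s["tcp_pos"])*1000).round(1))
E
python3 - <<'E'
from h import *
import pickle
d,s=pickle.load(open("w8.pkl","rb"))
f=lambda u,v:(260-.5+(u+.5)/6,165-.5+(v+.5)/6)
dsk(d,s,f(337,427),f(354,160))
E
```

```text
centre [0.5447 0.1852 0.006 ] handle [0.4997 0.1966 0.016 ] len 0.0465 yaw -14.2 tool yaw -10.7 spin 3.5
target [0.4994 0.1966 0.0085] tool delta mm [ -2.1 145.    0.5]
```

```bash
python3 -m crank '{"slide":[[-2,30,0],[-2,65,0],[-2,100,0],[-2,125,0],[-2,138,0],[-2,144,0],[-2,145,0],[-2,145,0],[-2,145,0],[-2,145,0],[-2,145,0],[-2,145,0],[-2,145,0],[-2,145,0],[-2,140,0],[-2,120,0],[-2,120,0]],"spin":[1,3,3,3,3,3,3,3,3,3,3,3,3,3,3,3,3],"claw":[25,25,25,25,25,25,25,25,5,5,5,5,5,5,5,5,5]}' 30; python3 - <<'E'
from h import *
s,Rm=st()
d=arm.get_image("wrist"); cv2.imwrite("pics/w9.png",d["image"])
E
```

```text
t: 11.22
tcp_pos: [0.5004, 0.1964, 0.0357]
tool_rot: [0.557, 0.437, -0.436, -0.556]
ft_force: [1.2, 0.4, -1.2]
grip_width: 0.103
t 11.22 tcp [0.5004 0.1964 0.0357] grip 0.103 F [ 1.2  0.4 -1.2]
tool x [0.2383 0.9712 0.0015] y [ 0.0023  0.001  -1.    ] z [-0.9712  0.2383 -0.002 ]
```

View pics/w9.png

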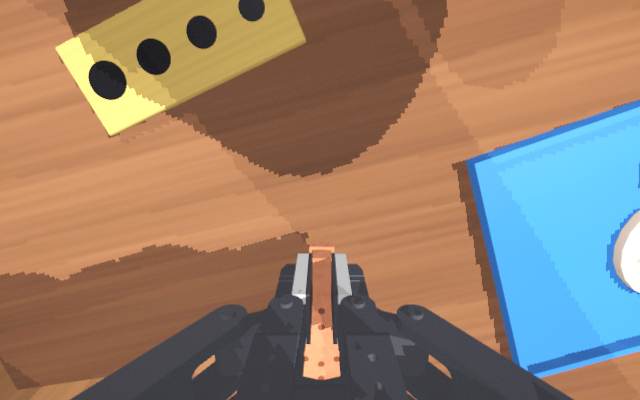

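```bash
python3 -m crank '{"slide":[[0,-35,0],[0,-70,0],[0,-105,0],[-20,-140,-10],[-50,-145,-30],[-80,-145,-50],[-110,-145,-70],[-140,-145,-85],[-140,-145,-85],[-140,-120,-85],[-140,-95,-85],[-140,-80,-85],[-140,-74,-85],[-140,-74,-85],[-140,-74,-85],[-140,-74,-85]],"spin":[0,0,0,-2,-4,-6,-8,-10,-10,-10,-10,-10,-10,-10,-10,-10],"claw":[5,5,5,5,5,5,5,5,5,5,5,5,5,5,5,5]}' 30; python3 - <<'E'
from h import *
import pickle
go([.631,.035,.1075])
d=arm.get_image("wrist"); cv2.imwrite("pics/w10.png",d["image"])
S=arm.get_image("scene"); crop(S,290,140,450,260,5,"s10")
E
```

```text
t: 12.6
tcp_pos: [0.5492, 0.0402, 0.1081]
tool_rot: [0.516, 0.484, -0.483, -0.516]
ft_force: [0.6, 0.8, -0.9]
grip_width: 0.105
t 12.60 tcp [0.5492 0.0402 0.1081] grip 0.105 F [ 0.6  0.8 -0.9]
tool x [6.570e-02 9.978e-01 2.000e-04] y [ 1.2e-03  2.0e-04 -1.0e+00] z [-0.9978  0.0657 -0.0012]
delta mm [  0.2   0.7 -81.9]
```

View pics/w10.png

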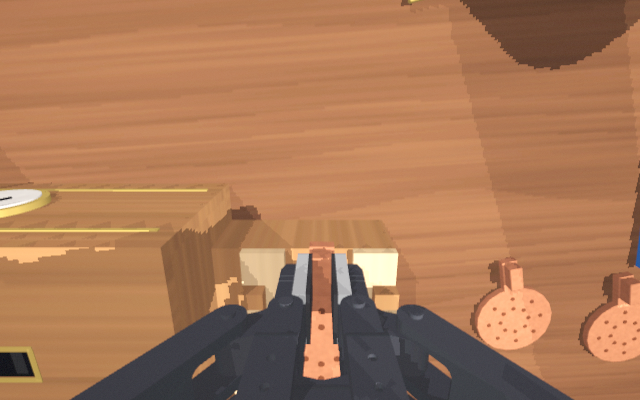

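View pics/s10.png

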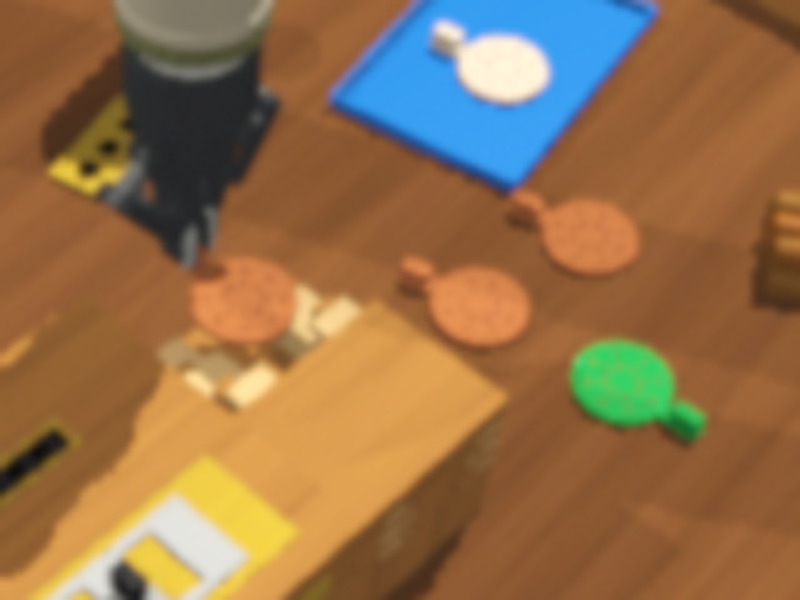

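```bash
python3 -m crank '{"slide":[[0,0,-15],[0,0,-28],[0,0,-36],[0,0,-42],[0,0,-48],[0,0,-54],[0,0,-54]],"spin":[0,0,0,0,0,0,0],"claw":[5,5,5,5,5,5,5]}' 30; python3 - <<'E'
from h import *
go([.631,.035,.1075])
E
```

```text
t: 13.28
tcp_pos: [0.6037, 0.0364, 0.1074]
tool_rot: [0.516, 0.484, -0.483, -0.516]
ft_force: [0.3, 0.7, -0.5]
grip_width: 0.101
t 13.28 tcp [0.6037 0.0364 0.1074] grip 0.101 F [ 0.3  0.7 -0.5]
tool x [6.580e-02 9.978e-01 1.000e-04] y [ 9.e-04 -0.e+00 -1.e+00] z [-9.978e-01  6.580e-02 -9.000e-04]
delta mm [  0.4  -0.1 -27.4]
```

```bash
python3 -m crank '{"slide":[[0,0,-8],[0,0,-16],[0,0,-22],[0,0,-26],[0,0,-27],[0,1,-27],[0,1,-27]],"spin":[0,0,0,0,0,0,0],"claw":[5,5,5,5,5,5,5]}' 30; python3 - <<'E'
from h import *
go([.631,.035,.1065])
E
```

```text
t: 13.87
tcp_pos: [0.6292, 0.0347, 0.106]
tool_rot: [-0.516, -0.483, 0.484, 0.516]
ft_force: [0.0, 0.4, -0.4]
grip_width: 0.105
t 13.87 tcp [0.6292 0.0347 0.106 ] grip 0.105 F [ 0.   0.4 -0.4]
tool x [ 6.560e-02  9.978e-01 -1.000e-04] y [-7.e-04 -1.e-04 -1.e+00] z [-9.978e-01  6.560e-02  7.000e-04]
delta mm [ 0.4 -0.5 -1.8]
```

```bash
python3 -m crank '{"slide":[[0,0,-2],[0,1,-2],[0,1,-2],[0,1,-2],[0,1,-2],[0,1,-2],[0,-20,-2],[0,-50,-2],[0,-80,5],[0,-100,40],[0,-100,75],[0,-100,75],[0,-100,75]],"spin":[0,0,0,0,0,0,0,0,0,0,0,0,0],"claw":[5,5,25,25,25,25,25,25,25,25,25,25,25]}' 30; python3 - <<'E'
from h import *
import pickle
s,Rm=st()
d=arm.get_image("wrist"); pickle.dump((d,s),open("w11.pkl","wb"));cv2.imwrite("pics/w11.png",d["image"])
E
```

```text
t: 14.95
tcp_pos: [0.5534, 0.0398, 0.2072]
tool_rot: [0.516, 0.484, -0.483, -0.516]
ft_force: [0.8, -0.1, -0.3]
grip_width: 0.293
t 14.95 tcp [0.5534 0.0398 0.2072] grip 0.293 F [ 0.8 -0.1 -0.3]
tool x [6.500e-02 9.979e-01 3.000e-04] y [ 6.e-04  3.e-04 -1.e+00] z [-9.979e-01  6.500e-02 -5.000e-04]
```

View pics/w11.png

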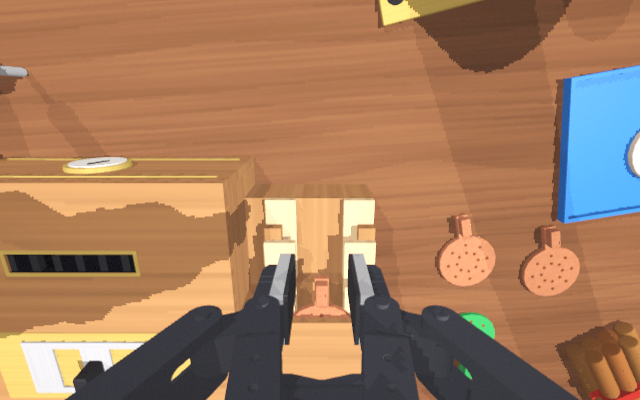

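```bash
python3 -m crank '{"slide":[[30,0,-8],[65,10,-16],[100,20,-26],[135,35,-36],[155,50,-42],[155,50,-42],[155,50,-42],[155,50,-42]],"spin":[-3,-6,-9,-12,-15,-15,-15,-15],"claw":[25,25,25,25,25,25,25,25]}' 30; python3 - <<'E'
from h import *
import pickle
s,Rm=st()
d=arm.get_image("wrist"); pickle.dump((d,s),open("w12.pkl","wb"));cv2.imwrite("pics/w12.png",d["image"]);crop(d,260,165,380,275,6,"w12c")
E
```

```text
t: 15.67
tcp_pos: [0.6073, 0.1905, 0.1557]
tool_rot: [-0.449, -0.546, 0.547, 0.449]
ft_force: [0.7, 0.2, 0.5]
grip_width: 0.289
t 15.67 tcp [0.6073 0.1905 0.1557] grip 0.289 F [0.7 0.2 0.5]
tool x [-1.932e-01  9.812e-01 -9.000e-04] y [-6.0e-04 -1.1e-03 -1.0e+00] z [-9.812e-01 -1.932e-01  8.000e-04]
```

View pics/w12.png

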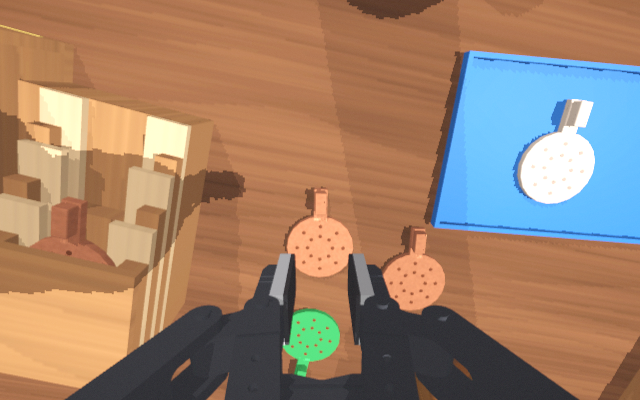

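View pics/w12c.png

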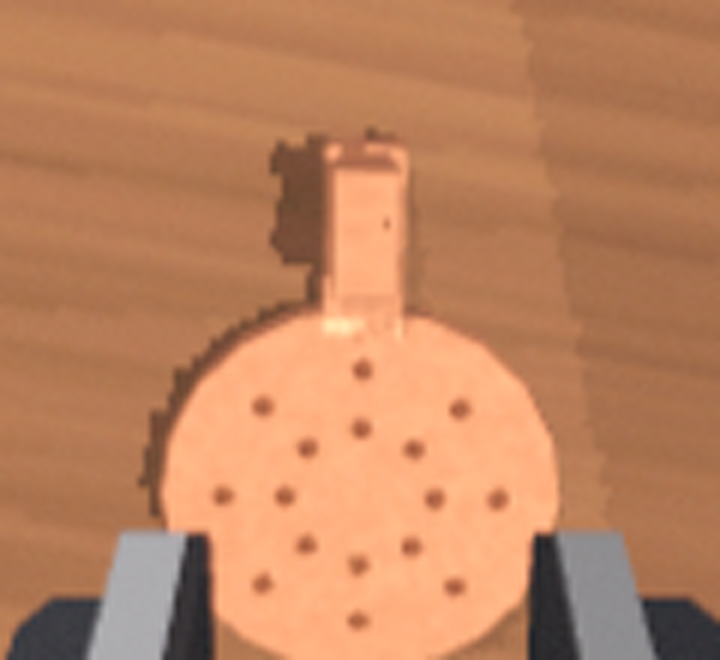

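```bash
python3 - <<'E'
from h import *
import pickle
d,s=pickle.load(open("w12.pkl","rb"))
f=lambda u,v:(260-.5+(u+.5)/6,165-.5+(v+.5)/6)
dsk(d,s,f(360,495),f(368,232))
E
```

```text
centre [0.6654 0.2003 0.006 ] handle [0.6186 0.1924 0.016 ] len 0.0475 yaw 9.6 tool yaw 11.1 spin 1.6
target [0.6188 0.1924 0.0085] tool delta mm [ -0.2 147.2 -11.7]
```

```bash
python3 -m crank '{"slide":[[0,30,-6],[0,65,-12],[0,100,-12],[0,125,-12],[0,140,-12],[0,146,-12],[0,148,-12],[0,148,-12],[0,148,-12],[0,148,-12],[0,148,-12],[0,148,-12],[0,148,-12],[0,148,-12],[0,140,-12],[0,110,-12],[0,80,-12],[0,50,-12],[0,20,-12],[0,20,-12]],"spin":[1,1,1,1,1,1,1,1,1,1,1,1,1,1,1,1,1,1,1,1],"claw":[25,25,25,25,25,25,25,25,5,5,5,5,5,5,5,5,5,5,5,5]}' 30; python3 - <<'E'
from h import *
go([.517,.042,.19])
d=arm.get_image("wrist"); cv2.imwrite("pics/w13.png",d["image"])
E
```

```text
t: 17.38
tcp_pos: [0.6213, 0.1949, 0.143]
tool_rot: [0.455, 0.545, -0.54, -0.452]
ft_force: [1.2, -0.1, -0.4]
grip_width: 0.101
t 17.38 tcp [0.6213 0.1949 0.143 ] grip 0.101 F [ 1.2 -0.1 -0.4]
tool x [-0.1774  0.9841  0.0017] y [ 0.0082  0.0033 -1.    ] z [-0.9841 -0.1774 -0.0087]
delta mm [-131.8  -48.4  129.3]
```

View pics/w13.png

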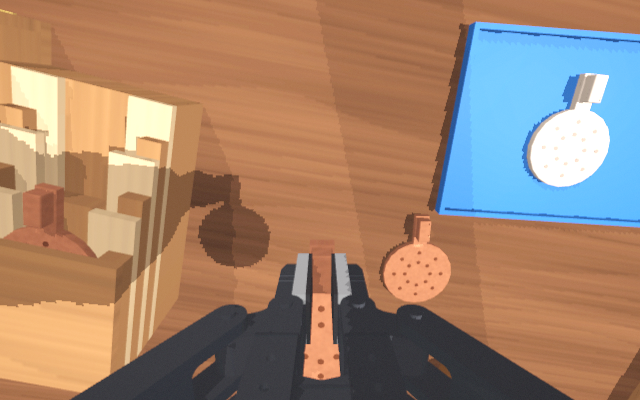

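```bash
python3 -m crank '{"slide":[[0,-20,35],[0,-40,70],[-10,-48,105],[-40,-48,129],[-75,-48,129],[-105,-48,129],[-132,-48,129],[-132,-48,129],[-132,-20,129],[-132,10,129],[-132,35,129],[-132,48,129],[-132,53,129],[-132,53,129],[-132,53,129],[-132,53,129]],"spin":[2,4,6,8,10,12,14,14,14,14,14,14,14,14,14,14],"claw":[5,5,5,5,5,5,5,5,5,5,5,5,5,5,5,5]}' 30; python3 - <<'E'
from h import *
go([.597,.037,.0890])
E
```

```text
t: 18.77
tcp_pos: [0.5155, 0.0412, 0.0841]
tool_rot: [0.516, 0.484, -0.483, -0.516]
ft_force: [0.3, 0.1, -1.1]
grip_width: 0.102
t 18.77 tcp [0.5155 0.0412 0.0841] grip 0.102 F [ 0.3  0.1 -1.1]
tool x [6.550e-02 9.979e-01 3.000e-04] y [ 1.2e-03  2.0e-04 -1.0e+00] z [-0.9979  0.0655 -0.0012]
delta mm [  1.1  -4.8 -81.6]
```

```bash
python3 -m crank '{"slide":[[0,-5,-10],[1,-5,-25],[1,-5,-34],[1,-5,-42],[1,-5,-50],[1,-5,-57],[1,-5,-64],[1,-5,-70],[1,-5,-76],[1,-5,-80],[1,-5,-81],[1,-5,-81]],"spin":[0,0,0,0,0,0,0,0,0,0,0,0],"claw":[5,5,5,5,5,5,5,5,5,5,5,5]}' 30; python3 - <<'E'
from h import *
go([.597,.037,.0890])
d=arm.get_image("wrist"); crop(d,200,150,440,330,3.3,"w14")
E
```

```text
t: 19.77
tcp_pos: [0.5962, 0.0367, 0.0882]
tool_rot: [0.516, 0.483, -0.483, -0.516]
ft_force: [0.1, 0.1, -1.1]
grip_width: 0.103
t 19.77 tcp [0.5962 0.0367 0.0882] grip 0.103 F [ 0.1  0.1 -1.1]
tool x [ 0.0657  0.9978 -0.    ] y [ 1.e-04 -0.e+00 -1.e+00] z [-9.978e-01  6.570e-02 -1.000e-04]
delta mm [ 0.3 -0.8 -0.8]
```

View pics/w14.png

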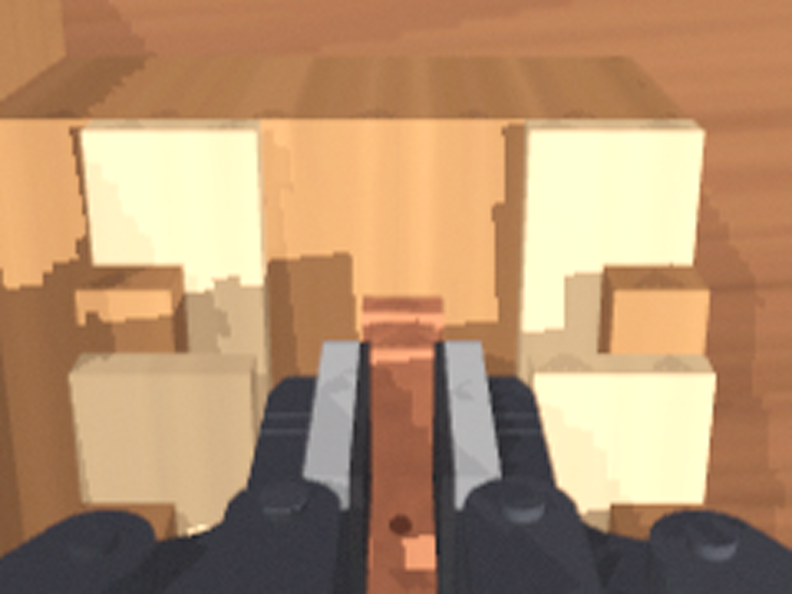

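Well aligned and force-free. Lower, release, retreat, then on to disc C.

```bash
python3 -m crank '{"slide":[[0,1,-1],[0,2,-1],[0,2,-1],[0,2,-1],[0,2,-1],[0,2,-1],[0,-20,-1],[0,-50,-1],[0,-80,5],[0,-100,40],[0,-105,60],[0,-105,60],[0,-105,60]],"spin":[0,0,0,0,0,0,0,0,0,0,0,0,0],"claw":[5,5,25,25,25,25,25,25,25,25,25,25,25]}' 30; python3 - <<'E'
from h import *
import pickle
go([.632,.287,.155])
d=arm.get_image("wrist"); cv2.imwrite("pics/w15.png",d["image"])
E
```

```text
t: 20.9
tcp_pos: [0.5358, 0.0408, 0.1941]
tool_rot: [0.516, 0.484, -0.483, -0.516]
ft_force: [0.9, 0.4, 0.7]
grip_width: 0.292
t 20.90 tcp [0.5358 0.0408 0.1941] grip 0.292 F [0.9 0.4 0.7]
tool x [6.520e-02 9.979e-01 4.000e-04] y [ 1.4e-03  3.0e-04 -1.0e+00] z [-0.9979  0.0652 -0.0013]
delta mm [251.9  39.3 -79.9]
```

View pics/w15.png

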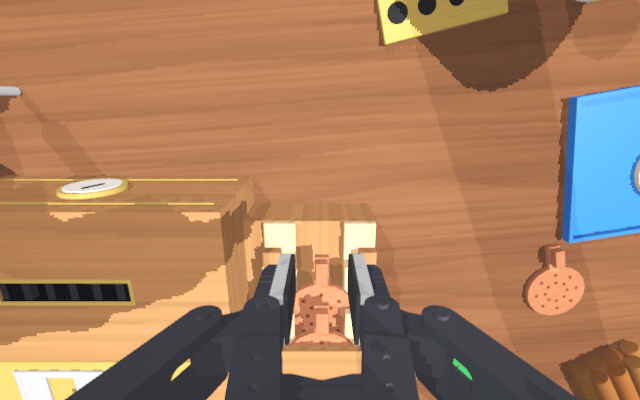

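```bash
python3 -m crank '{"slide":[[35,0,-10],[70,0,-20],[105,0,-30],[140,5,-40],[175,15,-50],[210,25,-64],[240,35,-76],[252,39,-80],[252,39,-80],[252,39,-80],[252,39,-80]],"spin":[-2,-4,-6,-8,-10,-12,-14,-16,-16,-16,-16],"claw":[25,25,25,25,25,25,25,25,25,25,25]}' 30; python3 - <<'E'
from h import *
import pickle
s,Rm=st()
d=arm.get_image("wrist"); pickle.dump((d,s),open("w16.pkl","wb"));cv2.imwrite("pics/w16.png",d["image"]);crop(d,250,165,390,285,5.5,"w16c")
E
```

```text
t: 21.87
tcp_pos: [0.6326, 0.2848, 0.1539]
tool_rot: [-0.445, -0.549, 0.55, 0.444]
ft_force: [0.1, -1.4, -0.1]
grip_width: 0.288
t 21.87 tcp [0.6326 0.2848 0.1539] grip 0.288 F [ 0.1 -1.4 -0.1]
tool x [-0.2095  0.9778 -0.0014] y [-6.0e-04 -1.6e-03 -1.0e+00] z [-9.778e-01 -2.095e-01  9.000e-04]
```

View pics/w16c.png

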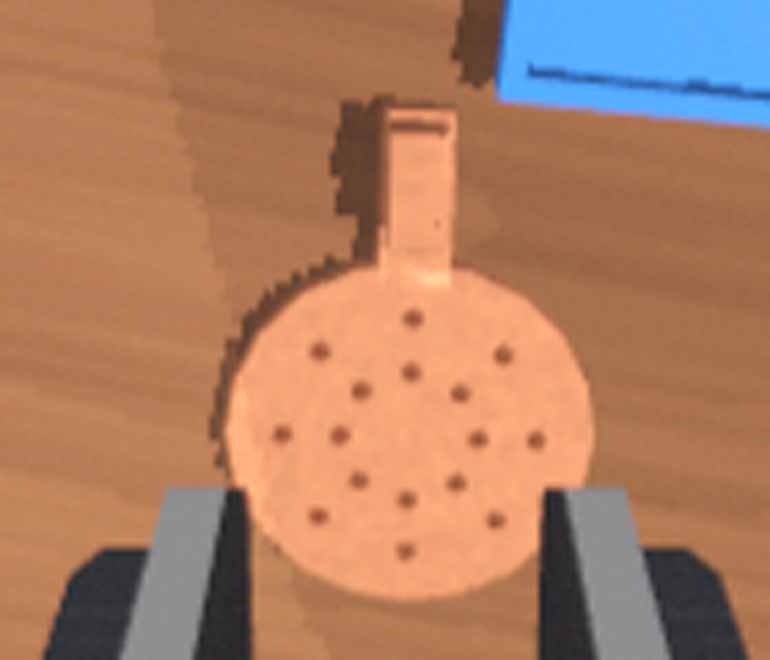

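```bash
python3 - <<'E'
from h import *
import pickle
d,s=pickle.load(open("w16.pkl","rb"))
f=lambda u,v:(250-.5+(u+.5)/5.5,165-.5+(v+.5)/5.5)
dsk(d,s,f(409,435),f(419,188))
c=plane(d,*f(500,101),.011); Rm=R.from_quat(s["tool_rot"]).as_matrix(); print("tray corner",c,(Rm.T@(c-s["tcp_pos"])*1000).round(1))
E
```

```text
centre [0.6853 0.2987 0.006 ] handle [0.6384 0.29   0.016 ] len 0.0477 yaw 10.4 tool yaw 12.1 spin 1.7
target [0.6387 0.2901 0.0085] tool delta mm [  4.  145.4  -7.2]
tray corner [0.6228541  0.29994579 0.011     ] [ 17.  142.9   6.3]
```

```bash
python3 -m crank '{"slide":[[4,30,-11],[4,65,-11],[4,100,-11],[4,125,-11],[4,138,-11],[4,144,-11],[4,146,-11],[4,146,-11],[4,146,-11],[4,146,-11],[4,146,-11],[4,146,-11],[4,146,-11],[4,146,-11],[4,138,-11],[4,110,-11],[4,80,-11],[4,50,-11],[4,20,-11],[4,20,-11]],"spin":[1,2,2,2,2,2,2,2,2,2,2,2,2,2,2,2,2,2,2,2],"claw":[18,18,18,18,18,18,18,18,5,5,5,5,5,5,5,5,5,5,5,5]}' 30; python3 - <<'E'
from h import *
go([.483,.044,.19])
d=arm.get_image("wrist"); cv2.imwrite("pics/w17.png",d["image"])
E
```

```text
t: 23.58
tcp_pos: [0.6452, 0.2945, 0.1415]
tool_rot: [0.455, 0.546, -0.539, -0.452]
ft_force: [1.8, 0.4, -0.0]
grip_width: 0.098
t 23.58 tcp [0.6452 0.2945 0.1415] grip 0.098 F [ 1.8  0.4 -0. ]
tool x [-0.1775  0.9841  0.0029] y [ 0.0082  0.0044 -1.    ] z [-0.9841 -0.1775 -0.0089]
delta mm [-217.6  -51.   203.6]
```

View pics/w17.png

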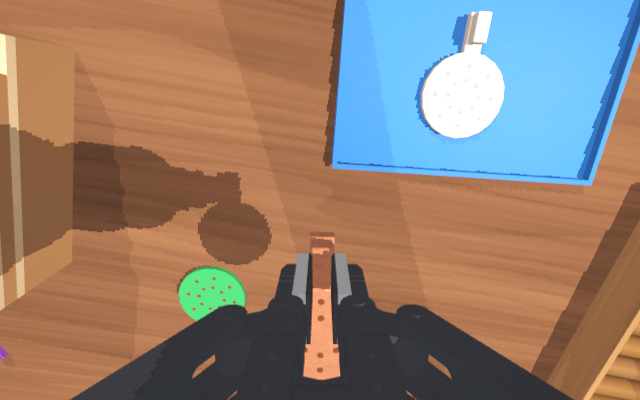

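```bash
python3 -m crank '{"slide":[[-10,-20,35],[-30,-40,65],[-55,-48,95],[-85,-48,125],[-115,-48,150],[-145,-48,175],[-175,-48,200],[-205,-48,205],[-218,-48,205],[-218,-20,205],[-218,10,205],[-218,35,205],[-218,55,205],[-218,64,205],[-218,64,205],[-218,64,205],[-218,64,205]],"spin":[0,0,2,4,6,8,10,12,14,14,14,14,14,14,14,14,14],"claw":[5,5,5,5,5,5,5,5,5,5,5,5,5,5,5,5,5]}' 30; python3 - <<'E'
from h import *
go([.567,.0388,.0715])
d=arm.get_image("wrist"); crop(d,160,130,480,330,2.5,"w18")
E
```

```text
t: 25.05
tcp_pos: [0.4799, 0.0423, 0.0711]
tool_rot: [0.516, 0.484, -0.483, -0.516]
ft_force: [1.3, 0.2, -0.7]
grip_width: 0.1
t 25.05 tcp [0.4799 0.0423 0.0711] grip 0.100 F [ 1.3  0.2 -0.7]
tool x [6.570e-02 9.978e-01 2.000e-04] y [ 1.1e-03  2.0e-04 -1.0e+00] z [-0.9978  0.0657 -0.001 ]
delta mm [  2.2  -0.3 -87.1]
```

View pics/w18.png

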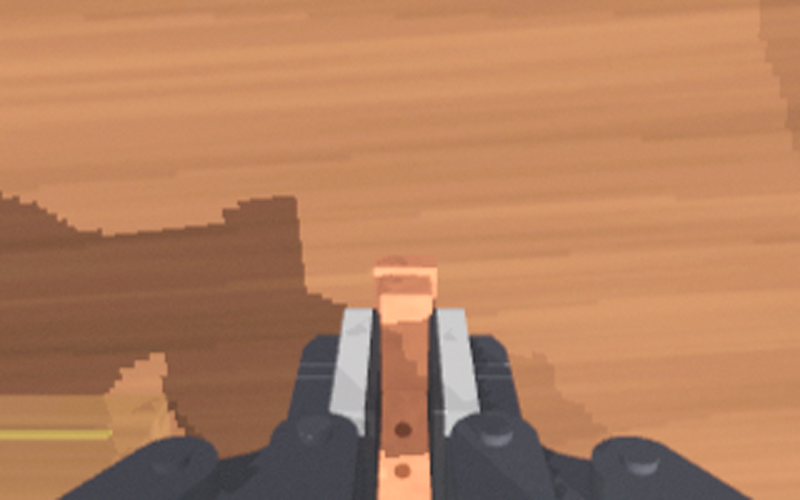

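```bash
python3 -m crank '{"slide":[[1,0,-12],[2,0,-24],[2,0,-32],[2,0,-40],[2,0,-48],[2,0,-55],[2,0,-62],[2,0,-69],[2,0,-76],[2,0,-82],[2,0,-86],[2,0,-87],[2,0,-87]],"spin":[0,0,0,0,0,0,0,0,0,0,0,0,0],"claw":[5,5,5,5,5,5,5,5,5,5,5,5,5]}' 30; python3 - <<'E'
from h import *
go([.567,.0388,.0715])
d=arm.get_image("wrist"); crop(d,160,130,480,330,2.5,"w19")
E
```

```text
t: 26.18
tcp_pos: [0.5666, 0.0384, 0.0702]
tool_rot: [0.516, 0.483, -0.483, -0.516]
ft_force: [0.6, -0.4, -0.6]
grip_width: 0.103
t 26.18 tcp [0.5666 0.0384 0.0702] grip 0.103 F [ 0.6 -0.4 -0.6]
tool x [0.0658 0.9978 0.    ] y [ 2.e-04 -0.e+00 -1.e+00] z [-9.978e-01  6.580e-02 -2.000e-04]
delta mm [ 0.4 -1.3 -0.4]
```

View pics/w19.png

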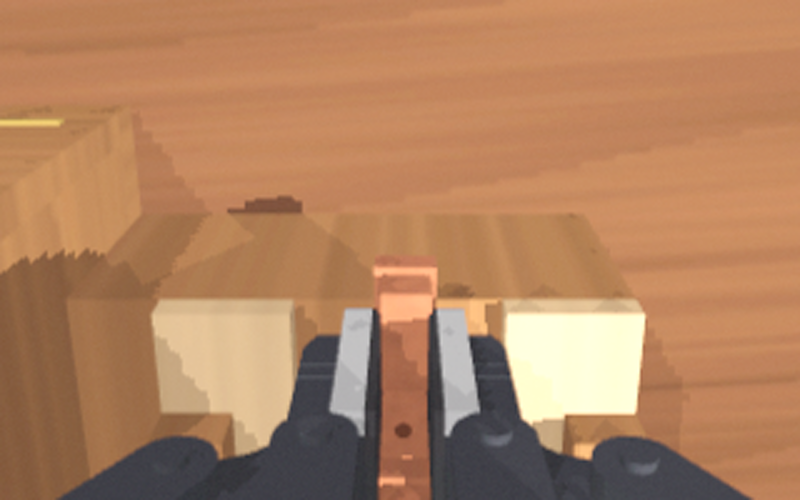

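```bash
python3 -m crank '{"slide":[[0,1,0],[0,1,0],[0,1,0],[0,1,0],[0,1,0],[0,1,0],[0,-20,0],[0,-50,0],[0,-80,5],[0,-110,25],[0,-130,45],[0,-130,45],[0,-130,45],[0,-130,45]],"spin":[0,0,0,0,0,0,0,0,0,0,0,0,0,0],"claw":[5,5,25,25,25,25,25,25,25,25,25,25,25,25]}' 30; python3 - <<'E'
from h import *
import pickle
s,Rm=st()
d=arm.get_image("wrist"); pickle.dump((d,s),open("w20.pkl","wb")); crop(d,230,170,410,320,4.4,"w20")
T=arm.get_image("top"); crop(T,270,130,330,210,7,"t20"); cv2.imwrite("pics/t20f.png",T["image"])
E
```

```text
t: 27.4
tcp_pos: [0.5219, 0.0415, 0.2001]
tool_rot: [0.516, 0.484, -0.483, -0.516]
ft_force: [0.2, 1.0, 0.5]
grip_width: 0.293
t 27.40 tcp [0.5219 0.0415 0.2001] grip 0.293 F [0.2 1.  0.5]
tool x [6.540e-02 9.979e-01 1.000e-04] y [ 7.e-04  1.e-04 -1.e+00] z [-9.979e-01  6.540e-02 -7.000e-04]
```

View pics/w20.png

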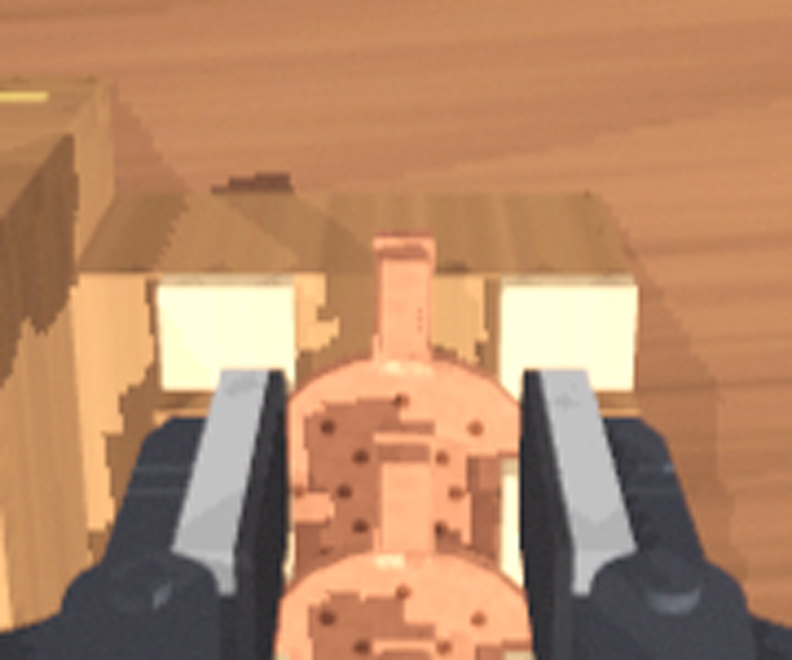

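View pics/t20f.png

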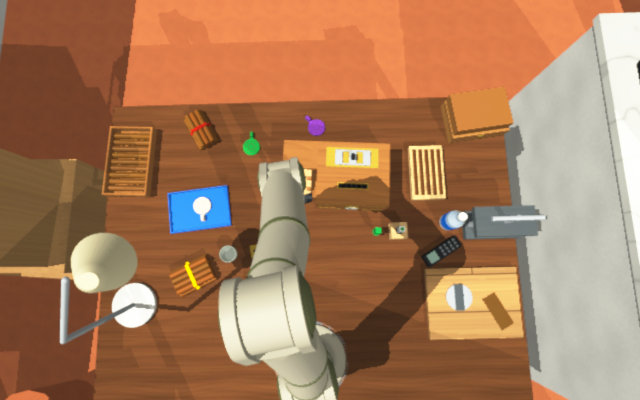

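```bash
python3 - <<'E'
from h import *
import pickle
d,s=pickle.load(open("w20.pkl","rb"))
f=lambda u,v:(230-.5+(u+.5)/4.4,170-.5+(v+.5)/4.4)
a=plane(d,*f(405,237),.066); b=plane(d,*f(405,275),.060); c=plane(d,*f(405,462),.094); c2=plane(d,*f(405,436),.084)
h0=plane(d,*f(404,252),.076)
print("neck0 end",a.round(4),"ledge0",b.round(4),"diff",(b-a)[0].round(4),"handle0 front",h0.round(4),"handle1 front",c.round(4),"neck1 end",c2.round(4),"diff to ledge0 (34-13=21 expected)",(c2-b)[0].round(4))
d,s=pickle.load(open("w11.pkl","rb"));crop(d,240,190,400,320,5,"w11c")
E
```

```text
neck0 end [0.5505 0.0402 0.066 ] ledge0 [0.5613 0.0395 0.06  ] diff 0.0108 handle0 front [0.5497 0.04   0.076 ] handle1 front [0.5857 0.0379 0.094 ] neck1 end [0.5856 0.0379 0.084 ] diff to ledge0 (34-13=21 expected) 0.0243
```

View pics/w11c.png

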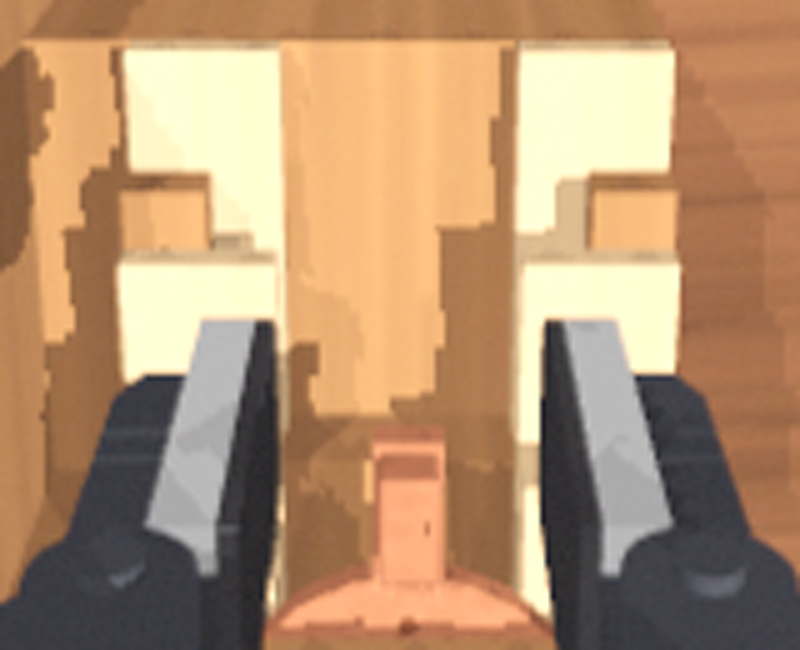

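```bash
python3 - <<'E'
from h import *
import pickle
d,s=pickle.load(open("w11.pkl","rb"))
f=lambda u,v:(240-.5+(u+.5)/5,190-.5+(v+.5)/5)
print(plane(d,*f(408,432),.102), plane(d,*f(408,455),.112),plane(d,*f(200,258),.078),plane(d,*f(600,258),.078))
# knob & vent estimate: top view
T=arm.get_image("top")
def c1(u,v): return 160+u/2.8-0.5+0.5/2.8,100+v/2.8-0.5+0.5/2.8
print("knob top view z.14",plane(T,*c1(542,157),.140).round(4),"strip centre",((plane(T,*c1(583,242),.115)+plane(T,*c1(497,239),.115))/2).round(4))
# probe
print("probe",plane(T,*c1(676,361),.107).round(4),plane(T,*c1(668,366),.055).round(4))
go([.52,-.13,.30])
E
```

```text
[0.61797472 0.03580837 0.102     ] [0.61639358 0.03592084 0.112     ] [5.94603586e-01 2.32526980e-04 7.80000000e-02] [0.59914018 0.07119302 0.078     ]
knob top view z.14 [ 0.6855 -0.1636  0.14  ] strip centre [ 0.587  -0.1591  0.115 ]
probe [ 0.436  -0.3179  0.107 ] [ 0.4347 -0.3178  0.055 ]
t 27.55 tcp [0.5217 0.0414 0.1992] grip 0.289 F [-0.3  0.3 -0.4]
tool x [ 6.580e-02  9.978e-01 -5.000e-04] y [-1.4e-03 -4.0e-04 -1.0e+00] z [-0.9978  0.0658  0.0014]
delta mm [-171.2 -100.8   -9.4]
```

```bash
python3 -m crank '{"slide":[[0,-40,0],[-20,-80,-10],[-55,-80,-30],[-90,-80,-50],[-125,-80,-70],[-160,-80,-89],[-166,-80,-89],[-166,-80,-89],[-166,-80,-89]],"spin":[0,0,0,0,0,0,0,0,0],"claw":[30,30,30,30,30,30,30,30,30]}' 30; python3 - <<'E'
from h import *
import pickle
s,Rm=st()
d=arm.get_image("wrist"); pickle.dump((d,s),open("w21.pkl","wb")); cv2.imwrite("pics/w21.png",d["image"])
E
```

```text
t: 28.3
tcp_pos: [0.599, -0.1299, 0.279]
tool_rot: [-0.516, -0.483, 0.483, 0.517]
ft_force: [0.6, 1.1, -1.1]
grip_width: 0.349
t 28.30 tcp [ 0.599  -0.1299  0.279 ] grip 0.349 F [ 0.6  1.1 -1.1]
tool x [6.650e-02 9.978e-01 5.000e-04] y [-2.2e-03  7.0e-04 -1.0e+00] z [-0.9978  0.0665  0.0023]
```

View pics/w21.png

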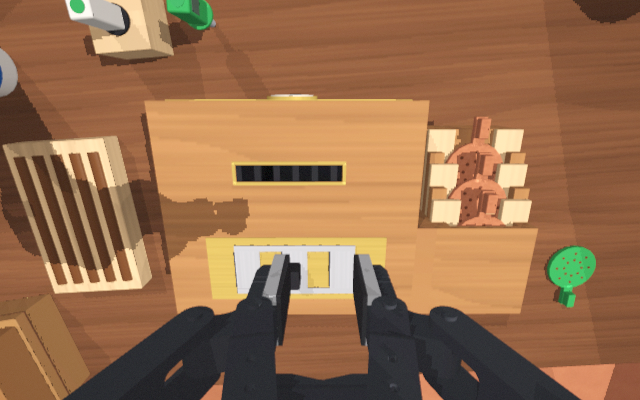

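```bash
python3 - <<'E'
from h import *
import pickle
d,s=pickle.load(open("w21.pkl","rb"))
crop(d,210,140,410,310,4,"w21c"); 
E
```

```text
(no output)
```

View pics/w21c.png

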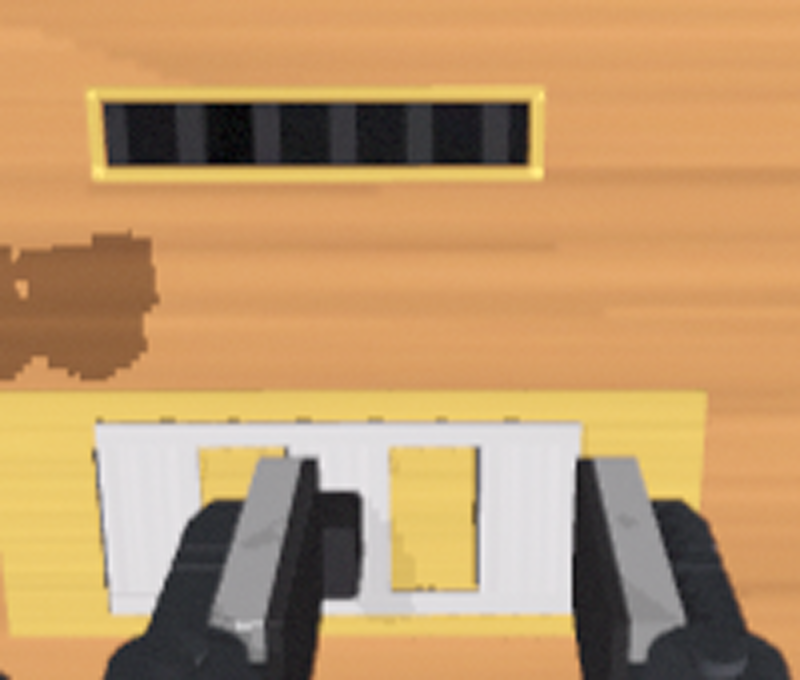

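```bash
python3 - <<'E'
from h import *
import pickle
d,s=pickle.load(open("w21.pkl","rb"))
f=lambda u,v:(210-.5+(u+.5)/4,140-.5+(v+.5)/4)
print("knob R front/back top",plane(d,*f(358,530),.14).round(4),plane(d,*f(358,598),.14).round(4))
C=[plane(d,*f(*q),.113) for q in [(103,103),(530,103),(528,164),(107,166)]]; C=np.array(C)
print("strip corners",C.round(4),"mean",C.mean(0).round(4))
v=C[1]-C[0]+C[2]-C[3]; print("heading",np.degrees(np.arctan2(v[1],v[0])))
g=d["image"].astype(float)
for u in [152,230,305,381,458,515,118,190,267,343,420,496]:
    x,y=f(u,135); x,y=int(round(x)),int(round(y)); print(u,g[y-4:y+5,x-3:x+4].mean((0,1)).round(1), plane(d,*f(u,135),.113)[:2].round(4))
W=plane(d,*f(95,423),.118),plane(d,*f(580,423),.118); print("shutter ends",np.round(W,4)); print("plate R end",plane(d,*f(706,395),.115).round(4))
E
```

```text
knob R front/back top [ 0.677  -0.1558  0.14  ] [ 0.6955 -0.1574  0.14  ]
strip corners [[ 0.5761 -0.2088  0.113 ]
 [ 0.5826 -0.109   0.113 ]
 [ 0.5972 -0.1101  0.113 ]
 [ 0.5912 -0.21    0.113 ]] mean [ 0.5868 -0.1595  0.113 ]
heading 86.38582217559335
152 [27.9 24.4 25.8] [ 0.5844 -0.1984]
230 [13.8 12.7 12.8] [ 0.5856 -0.18  ]
305 [28.3 25.9 26. ] [ 0.5868 -0.1623]
381 [29.2 25.9 26.2] [ 0.5879 -0.1444]
458 [30.3 26.1 26.3] [ 0.5891 -0.1263]
515 [41.1 38.7 40.8] [ 0.59   -0.1129]
118 [52.9 51.4 55.9] [ 0.5839 -0.2064]
190 [56.1 52.  53.3] [ 0.585  -0.1894]
267 [56.5 52.1 53.9] [ 0.5862 -0.1713]
343 [57.3 53.  54.3] [ 0.5874 -0.1534]
420 [55.7 52.9 52.8] [ 0.5885 -0.1352]
496 [57.5 53.7 55.3] [ 0.5897 -0.1173]
shutter ends [[ 0.6551 -0.2211  0.118 ]
 [ 0.663  -0.1005  0.118 ]]
plate R end [ 0.6588 -0.0686  0.115 ]
```

```bash
python3 -m crank '{"slide":[[-10,20,-30],[-20,40,-60],[-27,65,-89],[-27,95,-89],[-27,120,-89],[-27,140,-89],[-27,150,-89],[-27,154,-89],[-27,154,-89],[-27,154,-89]],"spin":[0,0,0,0,0,0,0,0,0,0],"claw":[30,30,30,30,30,30,30,30,30,30]}' 20; python3 - <<'E'
from h import *
s,Rm=st()
d=arm.get_image("wrist"); crop(d,200,170,440,330,3.3,"w22")
E
```

```text
t: 29.18
tcp_pos: [0.687, -0.1623, 0.1275]
tool_rot: [0.516, 0.484, -0.483, -0.516]
ft_force: [1.2, -0.4, 0.4]
grip_width: 0.353
t 29.18 tcp [ 0.687  -0.1623  0.1275] grip 0.353 F [ 1.2 -0.4  0.4]
tool x [0.0648 0.9979 0.    ] y [ 1.4e-03 -1.0e-04 -1.0e+00] z [-0.9979  0.0648 -0.0014]
```

View pics/w22.png

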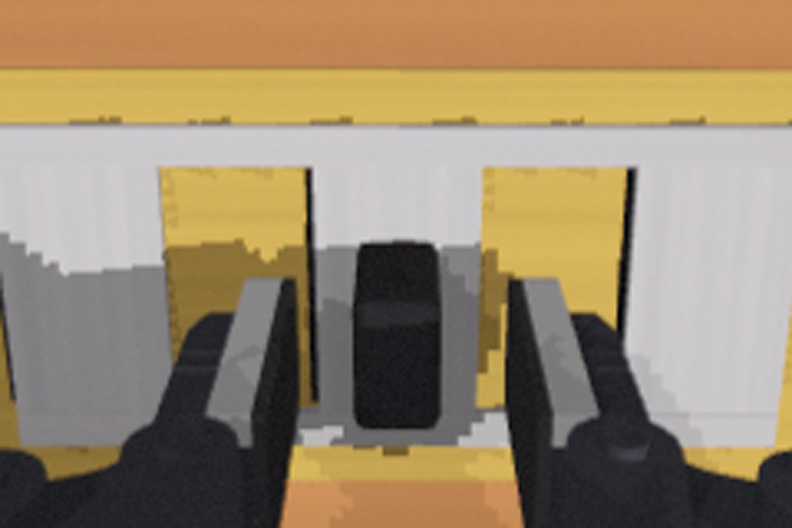

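```bash
python3 -m crank '{"slide":[[0,0,0],[0,0,0],[0,0,0],[0,0,0],[0,0,0],[4,0,0],[8,0,0],[12,0,0],[16,0,0],[20,0,0],[23,0,0],[24.5,0,0],[24.5,0,0],[24.5,0,0]],"spin":[0,0,0,0,0,0,0,0,0,0,0,0,0,0],"claw":[8,8,8,8,8,8,8,8,8,8,8,8,8,8]}' 20; python3 - <<'E'
from h import *
s,Rm=st()
E
```

```text
t: 30.4
tcp_pos: [0.6884, -0.1422, 0.1279]
tool_rot: [0.518, 0.482, -0.483, -0.515]
ft_force: [-0.4, -8.4, 5.4]
grip_width: 0.132
t 30.40 tcp [ 0.6884 -0.1422  0.1279] grip 0.132 F [-0.4 -8.4  5.4]
tool x [ 0.0679  0.9977 -0.0038] y [ 0.0025 -0.004  -1.    ] z [-0.9977  0.0679 -0.0027]
```

```bash
python3 -m crank '{"slide":[[1,-1,0],[3,-1,0],[5,-1,0],[5,-1,0],[5,-1,0]],"spin":[0,0,0,0,0],"claw":[8,8,8,8,8]}' 20; python3 - <<'E'
from h import *
s,Rm=st()
E
```

```text
t: 30.82
tcp_pos: [0.6884, -0.1419, 0.128]
tool_rot: [0.52, 0.48, -0.483, -0.515]
ft_force: [2.8, -19.3, -4.4]
grip_width: 0.134
t 30.82 tcp [ 0.6884 -0.1419  0.128 ] grip 0.134 F [  2.8 -19.3  -4.4]
tool x [ 0.0708  0.9975 -0.0087] y [ 0.0024 -0.0089 -1.    ] z [-0.9975  0.0708 -0.003 ]
```

```bash
python3 -m crank '{"slide":[[-4,0,0],[-5,0,0],[-5,0,0],[-5,0,0],[-5,0,0],[-5,-30,0],[-5,-70,0],[-5,-110,20],[-5,-150,60],[-5,-155,90],[-5,-155,90],[-5,-155,90]],"spin":[0,0,0,0,0,0,0,0,0,0,0,0],"claw":[8,8,30,30,30,30,30,30,30,30,30,30]}' 20; python3 - <<'E'
from h import *
import pickle
s,Rm=st()
d=arm.get_image("wrist"); pickle.dump((d,s),open("w23.pkl","wb"));crop(d,180,130,460,330,2.8,"w23")
E
```

```text
t: 31.82
tcp_pos: [0.5968, -0.1322, 0.2846]
tool_rot: [0.517, 0.484, -0.483, -0.516]
ft_force: [-0.5, -0.0, -0.4]
grip_width: 0.352
t 31.82 tcp [ 0.5968 -0.1322  0.2846] grip 0.352 F [-0.5 -0.  -0.4]
tool x [6.570e-02 9.978e-01 3.000e-04] y [ 2.6e-03  1.0e-04 -1.0e+00] z [-0.9978  0.0657 -0.0026]
```

View pics/w23.png

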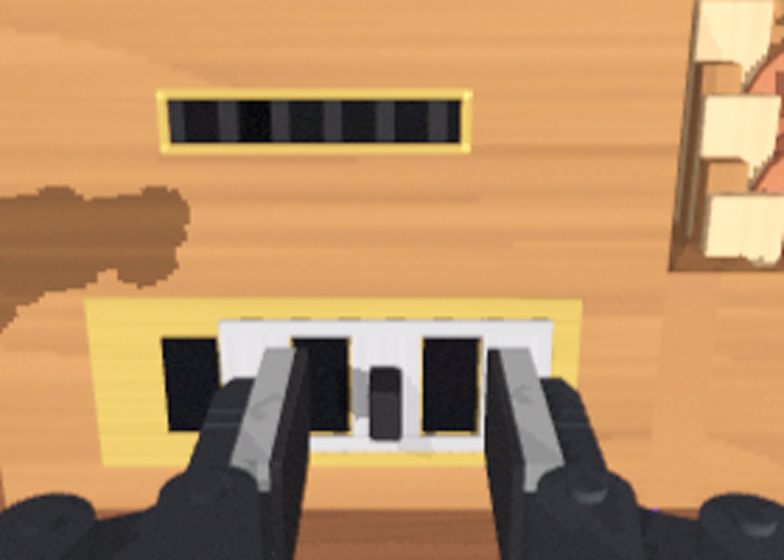

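```bash
python3 - <<'E'
from h import *
import pickle
d,s=pickle.load(open("w23.pkl","rb"))
f=lambda u,v:(180-.5+(u+.5)/2.8,130-.5+(v+.5)/2.8)
print(plane(d,*f(220,323),.118),plane(d,*f(552,322),.118)); print("knob R",plane(d,*f(401,390),.14), "plate R",plane(d,*f(582,301),.115))
d,s=pickle.load(open("w21.pkl","rb"))
f=lambda u,v:(210-.5+(u+.5)/4,140-.5+(v+.5)/4)
E
```

```text
[ 0.65771659 -0.20010514  0.118     ] [ 0.66506725 -0.0799753   0.118     ]
knob R [ 0.67697318 -0.13564153  0.14      ] plate R [ 0.65883471 -0.06854606  0.115     ]
```

```bash
python3 - <<'E'
from h import *
import pickle
d,s=pickle.load(open("w23.pkl","rb")); crop(d,210,230,390,300,4.4,"w23c")
E
```

```text
(no output)
```

View pics/w23c.png

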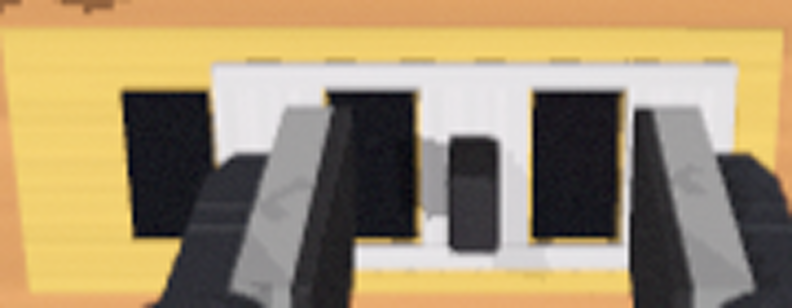

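```bash
python3 -m crank '{"slide":[[-11,0,-30],[-22,15,-60],[-32,45,-90],[-32,80,-93],[-32,115,-93],[-32,140,-93],[-32,154,-93],[-32,157,-93],[-32,157,-93],[-29,157,-93],[-27,157,-93],[-25,157,-93],[-23,157,-93],[-22,157,-93],[-22,157,-93]],"spin":[0,0,0,0,0,0,0,0,0,0,0,0,0,0,0],"claw":[0,0,0,0,0,0,0,0,0,0,0,0,0,0,0]}' 20; python3 - <<'E'
from h import *
s,Rm=st()
d=arm.get_image("wrist"); crop(d,180,170,460,330,2.8,"w24")
E
```

```text
t: 33.12
tcp_pos: [0.6902, -0.1619, 0.1268]
tool_rot: [0.517, 0.483, -0.483, -0.515]
ft_force: [1.2, -4.5, 1.9]
grip_width: -0.0
t 33.12 tcp [ 0.6902 -0.1619  0.1268] grip -0.000 F [ 1.2 -4.5  1.9]
tool x [ 0.0664  0.9978 -0.0017] y [ 0.0025 -0.0019 -1.    ] z [-0.9978  0.0664 -0.0026]
```

View pics/w24.png

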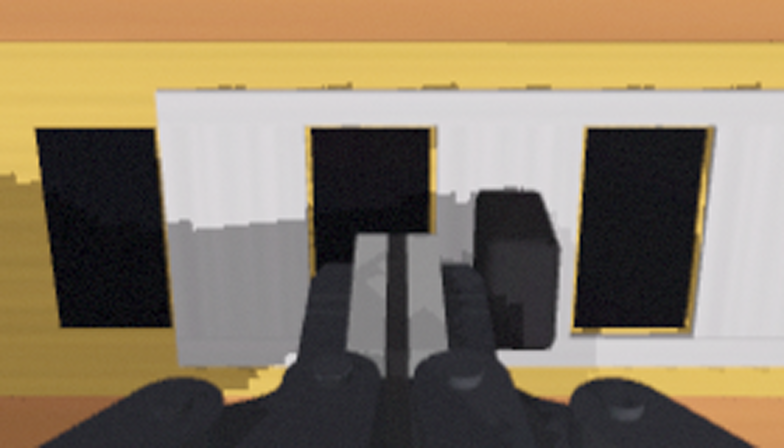

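```bash
python3 -m crank '{"slide":[[1,0,0],[2,0,0],[3,0,0],[3,0,0],[3,0,0]],"spin":[0,0,0,0,0],"claw":[0,0,0,0,0]}' 20; python3 - <<'E'
from h import *
s,Rm=st()
E
```

```text
t: 33.58
tcp_pos: [0.6902, -0.1616, 0.1265]
tool_rot: [0.518, 0.482, -0.483, -0.515]
ft_force: [0.0, -10.7, 5.8]
grip_width: -0.0
t 33.58 tcp [ 0.6902 -0.1616  0.1265] grip -0.000 F [  0.  -10.7   5.8]
tool x [ 0.0684  0.9977 -0.0041] y [ 0.0024 -0.0042 -1.    ] z [-0.9977  0.0683 -0.0027]
```

```bash
python3 -m crank '{"slide":[[-6,0,0],[-8,-30,0],[-8,-70,0],[-10,-110,10],[-30,-145,40],[-55,-145,75],[-80,-145,110],[-105,-145,145],[-130,-145,180],[-155,-145,215],[-170,-145,245],[-172,-145,249],[-172,-145,249],[-172,-145,249]],"spin":[0,0,0,0,0,0,0,0,0,0,0,0,0,0],"claw":[0,0,20,40,40,40,40,40,40,40,40,40,40,40]}' 20; python3 - <<'E'
from h import *
import pickle
s,Rm=st()
d=arm.get_image("wrist"); pickle.dump((d,s),open("w25.pkl","wb"));cv2.imwrite("pics/w25.png",d["image"])
E
```

```text
t: 34.75
tcp_pos: [0.4303, -0.3124, 0.2705]
tool_rot: [0.516, 0.484, -0.483, -0.516]
ft_force: [0.6, 0.3, -0.3]
grip_width: 0.471
t 34.75 tcp [ 0.4303 -0.3124  0.2705] grip 0.471 F [ 0.6  0.3 -0.3]
tool x [6.610e-02 9.978e-01 7.000e-04] y [ 9.e-04  7.e-04 -1.e+00] z [-9.978e-01  6.610e-02 -8.000e-04]
```

View pics/w25.png

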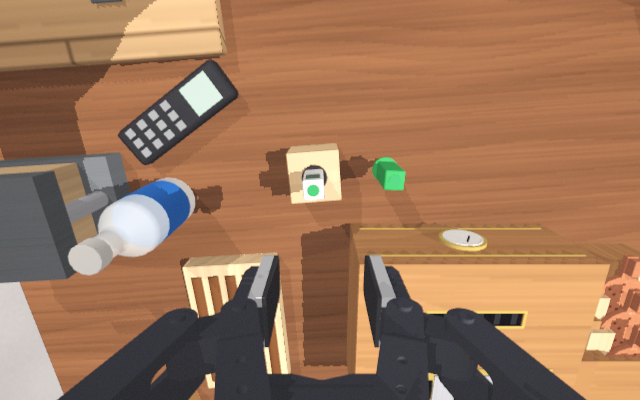

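```bash
python3 - <<'E'
from h import *
import pickle
d,s=pickle.load(open("w25.pkl","rb")); crop(d,260,130,420,220,5,"w25c")
T=arm.get_image("top"); pickle.dump(T,open("t25.pkl","wb")); crop(T,340,190,480,270,5.5,"t25c")
S=arm.get_image("scene"); pickle.dump(S,open("s25.pkl","wb")); crop(S,170,210,290,300,6,"s25c")
E
```

```text
(no output)
```

View pics/w25c.png

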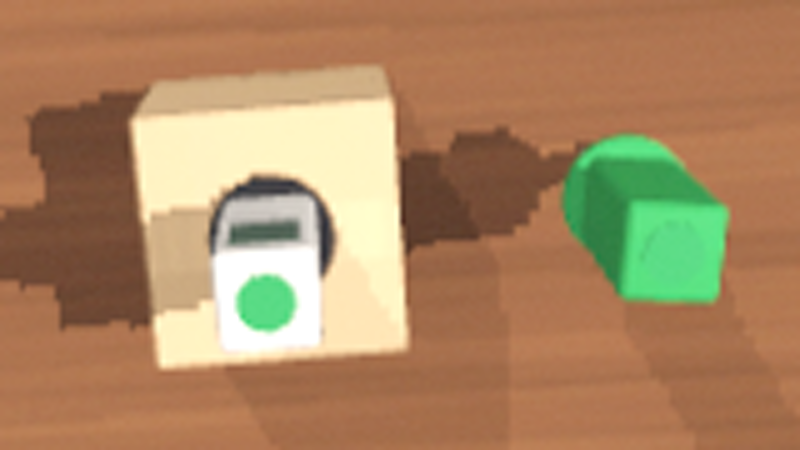

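View pics/s25c.png

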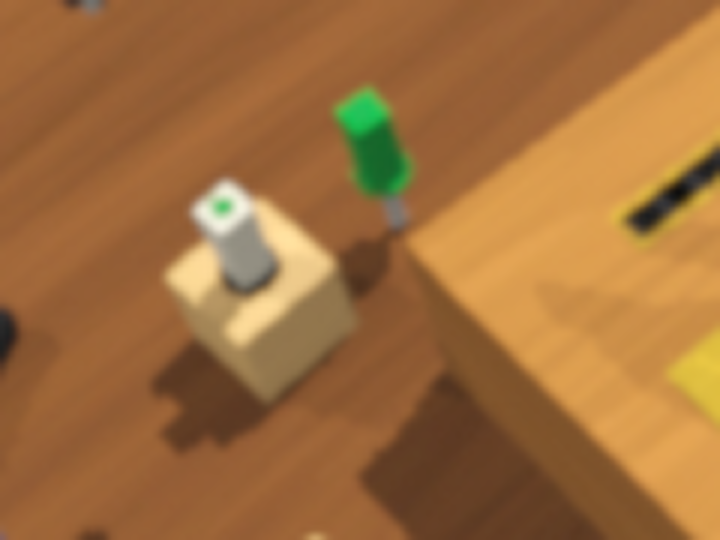

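```bash
python3 - <<'E'
from h import *
import pickle
d,s=pickle.load(open("w25.pkl","rb")); T=pickle.load(open("t25.pkl","rb"));S=pickle.load(open("s25.pkl","rb"))
f=lambda u,v:(260-.5+(u+.5)/5,130-.5+(v+.5)/5)
fs=lambda u,v:(170-.5+(u+.5)/6,210-.5+(v+.5)/6)
hs=cv2.cvtColor(T["image"],cv2.COLOR_BGR2HSV); m=((hs[...,0]>45)&(hs[...,0]<80)&(hs[...,1]>60)).astype(np.uint8); m[:, :388]=0;m[:,415:]=0;m[:220]=0;m[245:]=0
ys,xs=np.where(m);w=hs[...,1][ys,xs].astype(float); t=(np.average(xs,weights=w),np.average(ys,weights=w)); print("top dot",t,len(xs))
a=f(267,302); b=fs(223,207)
print("dot W+S",tri([(d,*a),(S,*b)]).round(4),"W+T",tri([(d,*a),(T,*t)]).round(4),"W plane",plane(d,*a,.107).round(4),"T plane",plane(T,*t,.107).round(4))
print("stand top corners W",[plane(d,*f(*q),.055).round(4) for q in [(133,118),(392,97),(408,350),(158,368)]])
print("collar centre",plane(d,*f(272,238),.055).round(4))
print("green near face corners z.1",[plane(d,*f(*q),.10).round(4) for q in [(630,200),(727,205),(625,298),(718,300)]], "base",plane(d,*f(625,185),.0).round(4),plane(d,*f(625,185),.05).round(4))
go([.436,-.316,.077])
E
```

```text
top dot (np.float64(402.04179566563465), np.float64(228.4798761609907)) 6
dot W+S [ 0.4344 -0.3211  0.1107] W+T [ 0.436  -0.3207  0.107 ] W plane [ 0.4357 -0.3203  0.107 ] T plane [ 0.4363 -0.321   0.107 ]
stand top corners W [array([ 0.4073, -0.3484,  0.055 ]), array([ 0.4064, -0.2926,  0.055 ]), array([ 0.4633, -0.2918,  0.055 ]), array([ 0.4639, -0.3483,  0.055 ])]
collar centre [ 0.4356 -0.3205  0.055 ]
green near face corners z.1 [array([ 0.4221, -0.25  ,  0.1   ]), array([ 0.4242, -0.2315,  0.1   ]), array([ 0.4414, -0.2511,  0.1   ]), array([ 0.443, -0.233,  0.1  ])] base [ 0.4407 -0.2332  0.    ] [ 0.4299 -0.2421  0.05  ]
t 34.90 tcp [ 0.4316 -0.3117  0.2701] grip 0.470 F [ 0.1 -0.7  0.7]
tool x [6.31e-02 9.98e-01 5.00e-04] y [ 4.e-04  5.e-04 -1.e+00] z [-9.98e-01  6.31e-02 -4.00e-04]
delta mm [ -4.1 193.1  -4.6]
```

```bash
python3 -m crank '{"slide":[[-4,35,-3],[-8,70,-5],[-8,105,-5],[-8,135,-5],[-8,165,-5],[-8,185,-5],[-8,193,-5],[-8,193,-5],[-8,193,-5],[-8,193,-5],[-8,193,-5],[-8,193,-5],[-8,193,-5],[-8,193,-5],[-8,193,-5]],"spin":[-1,-3,-3,-3,-3,-3,-3,-3,-3,-3,-3,-3,-3,-3,-3],"claw":[40,40,40,40,40,40,40,40,40,10,10,10,10,10,10]}' 40; python3 - <<'E'
from h import *
s,Rm=st()
d=arm.get_image("wrist"); crop(d,200,150,440,330,3.3,"w26")
E
```

```text
t: 36.15
tcp_pos: [0.4354, -0.3215, 0.0787]
tool_rot: [0.504, 0.497, -0.496, -0.502]
ft_force: [0.2, 0.8, 7.7]
grip_width: 0.229
t 36.15 tcp [ 0.4354 -0.3215  0.0787] grip 0.229 F [0.2 0.8 7.7]
tool x [ 0.0132  0.9999 -0.0011] y [ 0.0025 -0.0012 -1.    ] z [-0.9999  0.0132 -0.0025]
```

View pics/w26.png

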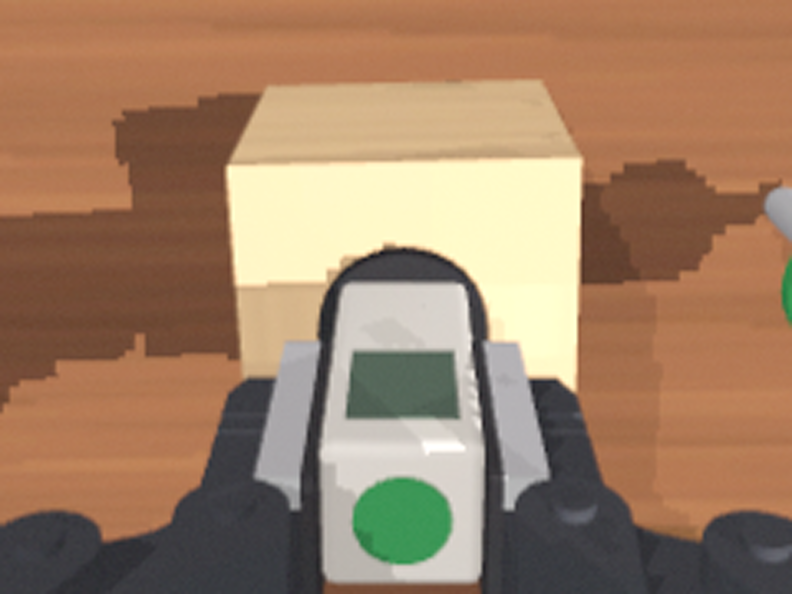

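```bash
python3 -m crank '{"slide":[[0,-5,0],[0,-20,0],[0,-45,0],[0,-75,0],[0,-105,0],[0,-135,0],[0,-150,0],[25,-150,-25],[50,-150,-50],[75,-150,-75],[100,-150,-100],[125,-150,-125],[145,-150,-140],[152,-150,-149],[152,-150,-149],[152,-150,-149],[152,-150,-149]],"spin":[0,0,0,0,0,0,0,0,0,0,0,0,0,0,0,0,0],"claw":[10,10,10,10,10,10,10,10,10,10,10,10,10,10,10,10,10]}' 40; python3 - <<'E'
from h import *
import pickle
go([.5861,-.171,.195])
d=arm.get_image("wrist"); pickle.dump(d,open("w27.pkl","wb"));cv2.imwrite("pics/w27.png",d["image"])
S=arm.get_image("scene"); pickle.dump(S,open("s27.pkl","wb")); crop(S,230,150,370,290,5,"s27")
E
```

```text
t: 37.62
tcp_pos: [0.5841, -0.1729, 0.2275]
tool_rot: [0.504, 0.496, -0.497, -0.504]
ft_force: [0.0, 0.7, -1.3]
grip_width: 0.227
t 37.62 tcp [ 0.5841 -0.1729  0.2275] grip 0.227 F [ 0.   0.7 -1.3]
tool x [ 1.550e-02  9.999e-01 -8.000e-04] y [-8.e-04 -8.e-04 -1.e+00] z [-9.999e-01  1.550e-02  8.000e-04]
delta mm [ 2.  32.5 -2. ]
```

View pics/w27.png

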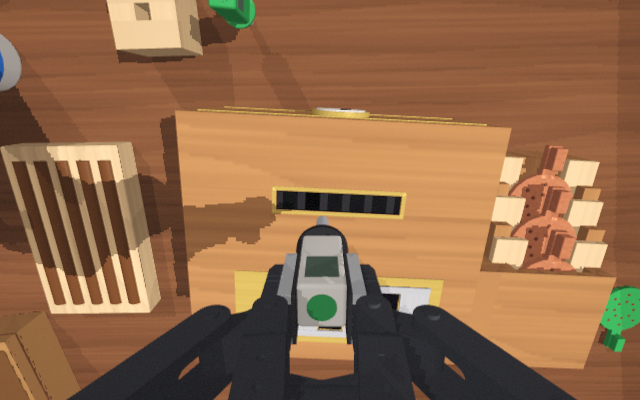

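View pics/s27.png

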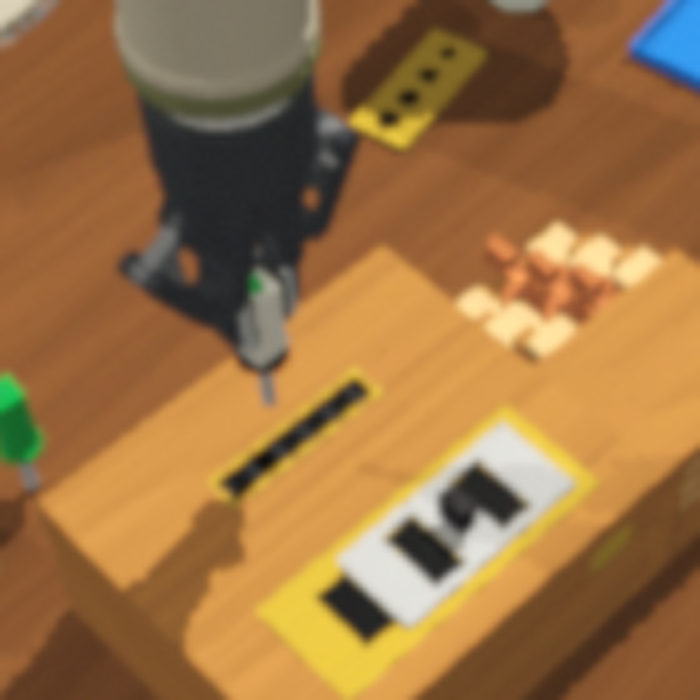

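```bash
python3 - <<'E'
from h import *
import pickle
d=pickle.load(open("w27.pkl","rb"));S=pickle.load(open("s27.pkl","rb"))
p=tri([(d,321,218),(S,230-.5+269.5/5,150-.5+403.5/5)]); print(p.round(4),proj(d,p),proj(S,p))
print("exp",proj(d,[.584,-.173,.159]),proj(S,[.584,-.173,.159]))
crop(d,260,175,420,240,5,"w27c")
E
```

```text
[ 0.5826 -0.1735  0.1595] [320.12956841 217.57140871] [283.63217361 230.09973712]
exp [320.94237215 219.22884144] [284.16355491 230.37172468]
```

View pics/w27c.png

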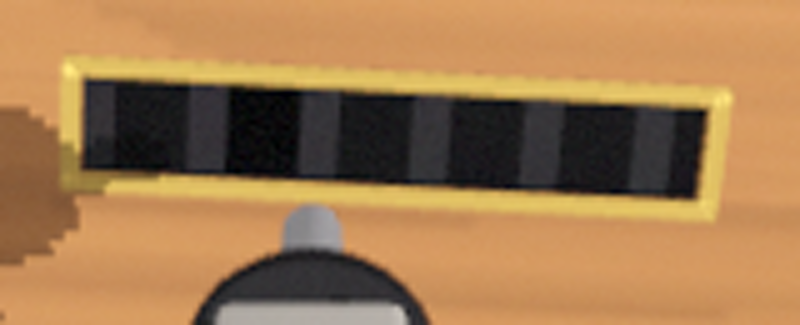

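```bash
python3 -m crank '{"slide":[[2,0,-3],[2,15,-3],[2,30,-3],[2,38,-3],[2,41,-3],[2,42,-3],[2,42,-3],[2,42,-3]],"spin":[0,0,0,0,0,0,0,0],"claw":[10,10,10,10,10,10,10,10]}' 40; python3 - <<'E'
from h import *
import pickle
s,Rm=st()
d=arm.get_image("wrist"); crop(d,240,170,440,290,4,"w28")
E
```

```text
t: 38.38
tcp_pos: [0.5888, -0.1694, 0.1859]
tool_rot: [0.504, 0.497, -0.496, -0.503]
ft_force: [0.6, 0.2, -0.7]
grip_width: 0.225
t 38.38 tcp [ 0.5888 -0.1694  0.1859] grip 0.225 F [ 0.6  0.2 -0.7]
tool x [ 1.360e-02  9.999e-01 -2.000e-04] y [ 9.e-04 -2.e-04 -1.e+00] z [-9.999e-01  1.360e-02 -9.000e-04]
```

View pics/w28.png

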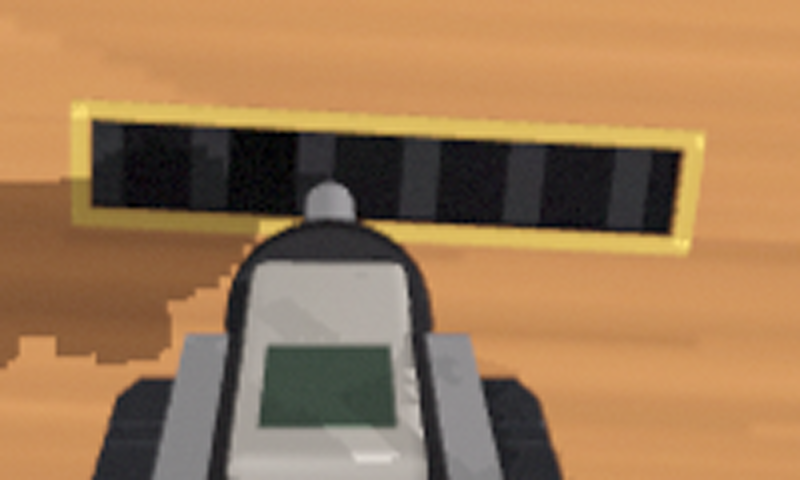

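```bash
python3 - <<'E'
from h import *
s,Rm=st(); d=arm.get_image("wrist")
f=lambda u,v:(240-.5+(u+.5)/4,170-.5+(v+.5)/4)
print("tip",plane(d,*f(330,184),.118).round(4),plane(d,*f(330,192),.120).round(4))
C=np.array([plane(d,*f(*q),.113) for q in [(92,122),(683,150),(670,235),(92,206)]]); print(C.round(4),C.mean(0).round(4))
print("knock 230-297:",plane(d,*f(229,170),.113).round(4),plane(d,*f(297,175),.113).round(4))
E
```

```text
t 38.43 tcp [ 0.5889 -0.1694  0.186 ] grip 0.229 F [-0.4  0.2 -1. ]
tool x [ 1.360e-02  9.999e-01 -2.000e-04] y [ 1.1e-03 -3.0e-04 -1.0e+00] z [-0.9999  0.0136 -0.0011]
tip [ 0.5862 -0.1686  0.118 ] [ 0.5868 -0.1686  0.12  ]
[[ 0.5763 -0.2087  0.113 ]
 [ 0.5825 -0.1084  0.113 ]
 [ 0.5981 -0.1095  0.113 ]
 [ 0.5915 -0.2098  0.113 ]] [ 0.5871 -0.1591  0.113 ]
knock 230-297: [ 0.5852 -0.1858  0.113 ] [ 0.5863 -0.1742  0.113 ]
```

```bash
python3 -m crank '{"slide":[[0,0,2],[0,1,2],[0,2,2],[0,3,2],[0,4,2],[0,4,2],[0,4,2]],"spin":[0,0,0,0,0,0,0],"claw":[10,10,10,10,10,10,10]}' 40; python3 - <<'E'
from h import *
s,Rm=st()
E
```

```text
t: 39.07
tcp_pos: [0.5866, -0.1692, 0.1814]
tool_rot: [0.503, 0.497, -0.497, -0.503]
ft_force: [-0.5, 0.5, 1.7]
grip_width: 0.227
t 39.07 tcp [ 0.5866 -0.1692  0.1814] grip 0.227 F [-0.5  0.5  1.7]
tool x [ 0.0133  0.9999 -0.    ] y [ 1.e-04 -0.e+00 -1.e+00] z [-9.999e-01  1.330e-02 -1.000e-04]
```

```bash
python3 -m crank '{"slide":[[0,0.5,0],[0,1,0],[0,1,0]],"spin":[0,0,0],"claw":[10,10,10]}' 40; python3 -m crank '{"slide":[[-2,0,0],[-4,0,0],[-4,0,0]],"spin":[0,0,0],"claw":[10,10,10]}' 40;python3 -m crank '{"slide":[[-2,0,0],[-4,0,0],[-4,0,0]],"spin":[0,0,0],"claw":[10,10,10]}' 40;python3 -m crank '{"slide":[[-2,0,0],[-3,0,0],[-3,0,0]],"spin":[0,0,0],"claw":[10,10,10]}' 40
```

```text
t: 39.32
tcp_pos: [0.5867, -0.1692, 0.181]
tool_rot: [0.504, 0.497, -0.496, -0.503]
ft_force: [-1.8, 0.6, 8.0]
grip_width: 0.229
t: 39.57
tcp_pos: [0.587, -0.1721, 0.181]
tool_rot: [-0.503, -0.497, 0.496, 0.503]
ft_force: [0.1, 1.9, 7.0]
grip_width: 0.229
t: 39.82
tcp_pos: [0.5863, -0.1777, 0.1802]
tool_rot: [0.504, 0.496, -0.497, -0.503]
ft_force: [-0.1, -0.5, -0.8]
grip_width: 0.227
t: 40.07
tcp_pos: [0.5861, -0.1807, 0.1801]
tool_rot: [-0.503, -0.496, 0.497, 0.503]
ft_force: [-0.2, -0.9, -1.1]
grip_width: 0.224
```

```bash
python3 -m crank '{"slide":[[0.5,1.5,0],[0.5,3,0],[0.5,4,0],[0.5,4,0]],"spin":[0,0,0,0],"claw":[10,10,10,10]}' 40; python3 -m crank '{"slide":[[0,2,0],[0,4,0],[0,6,0],[0,6,0]],"spin":[0,0,0,0],"claw":[10,10,10,10]}' 40
```

```text
t: 40.4
tcp_pos: [0.5862, -0.1795, 0.1759]
tool_rot: [-0.503, -0.497, 0.497, 0.503]
ft_force: [-0.7, -0.8, -1.4]
grip_width: 0.225
t: 40.73
tcp_pos: [0.5861, -0.1796, 0.1698]
tool_rot: [-0.503, -0.497, 0.497, 0.503]
ft_force: [-0.7, 0.0, 0.1]
grip_width: 0.227
```

```bash
python3 -m crank '{"slide":[[0,3,0],[0,6,0],[0,9,0],[0,12,0],[0,12,0]],"spin":[0,0,0,0,0],"claw":[10,10,10,10,10]}' 40; python3 -m crank '{"slide":[[0,3,0],[0,6,0],[0,9,0],[0,12,0],[0,14,0],[0,16,0],[0,16,0]],"spin":[0,0,0,0,0,0,0],"claw":[10,10,10,10,10,10,10]}' 40
```

```text
t: 41.15
tcp_pos: [0.586, -0.1796, 0.1575]
tool_rot: [-0.503, -0.496, 0.497, 0.504]
ft_force: [0.2, -0.1, -0.7]
grip_width: 0.23
t: 41.73
tcp_pos: [0.5862, -0.1796, 0.1419]
tool_rot: [-0.503, -0.497, 0.497, 0.503]
ft_force: [0.2, 0.4, -0.2]
grip_width: 0.226
```

```bash
python3 -m crank '{"slide":[[0,1,0],[0,2,0],[0,2.5,0],[0,2.5,0]],"spin":[0,0,0,0],"claw":[10,10,10,10]}' 20; python3 - <<'E'
from h import *
s,Rm=st()
d=arm.get_image("wrist"); crop(d,200,150,440,330,3.3,"w29")
E
```

```text
t: 42.07
tcp_pos: [0.5863, -0.1797, 0.1398]
tool_rot: [0.503, 0.497, -0.497, -0.503]
ft_force: [0.4, 0.7, -0.1]
grip_width: 0.227
t 42.07 tcp [ 0.5863 -0.1797  0.1398] grip 0.227 F [ 0.4  0.7 -0.1]
tool x [ 0.0134  0.9999 -0.    ] y [ 0. -0. -1.] z [-0.9999  0.0134 -0.    ]
```

View pics/w29.png

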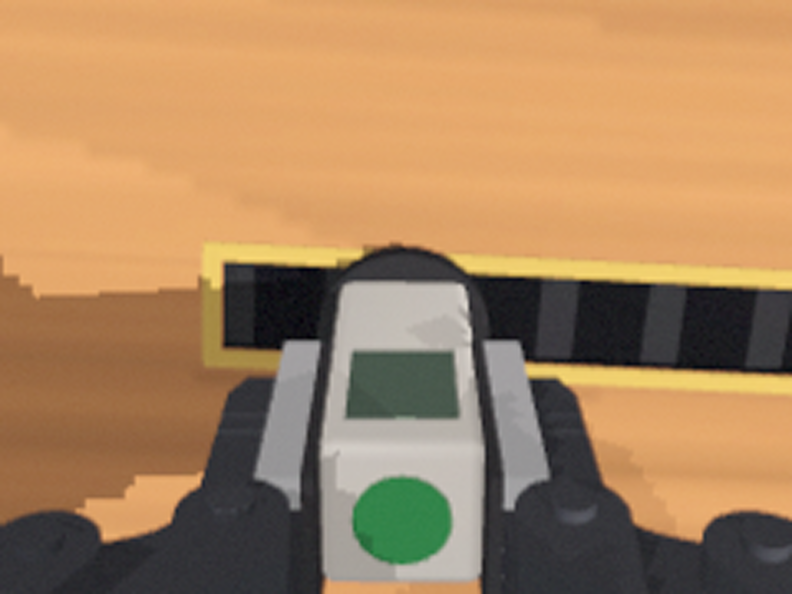

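```bash
python3 -m crank '{"slide":[[0,0.5,0],[0,1,0],[0,1,0]],"spin":[0,0,0],"claw":[10,10,10]}' 20;  python3 -m crank '{"slide":[[0,0.5,0],[0,0.5,0]],"spin":[0,0],"claw":[10,10]}' 20
```

```text
t: 42.37
tcp_pos: [0.5864, -0.1797, 0.1387]
tool_rot: [0.503, 0.497, -0.497, -0.503]
ft_force: [0.1, 0.4, -1.5]
grip_width: 0.228
t: 42.53
tcp_pos: [0.5864, -0.1797, 0.1387]
tool_rot: [0.503, 0.497, -0.497, -0.503]
ft_force: [-0.6, 0.6, 3.4]
grip_width: 0.23
```

Collar is touching (about 4 N). Open and withdraw upward.

```bash
python3 -m crank '{"slide":[[0,-0.5,0],[0,-0.5,0],[0,-0.5,0],[0,-0.5,0],[0,-0.5,0],[0,-15,0],[0,-45,0],[0,-80,0],[0,-120,20],[0,-140,55],[0,-140,90],[0,-140,100],[0,-140,100],[0,-140,100]],"spin":[0,0,0,0,0,0,0,0,0,0,0,0,0,0],"claw":[10,40,40,40,40,40,40,40,40,40,40,40,40,40]}' 20; python3 - <<'E'
from h import *
import pickle
s,Rm=st()
d=arm.get_image("wrist"); pickle.dump((d,s),open("w30.pkl","wb")); cv2.imwrite("pics/w30.png",d["image"])
S=arm.get_image("scene");pickle.dump(S,open("s30.pkl","wb")); crop(S,230,130,430,280,4,"s30")
E
```

```text
t: 43.7
tcp_pos: [0.4866, -0.1783, 0.2787]
tool_rot: [0.504, 0.497, -0.496, -0.503]
ft_force: [-0.2, 0.3, 0.5]
grip_width: 0.47
t 43.70 tcp [ 0.4866 -0.1783  0.2787] grip 0.470 F [-0.2  0.3  0.5]
tool x [ 0.0136  0.9999 -0.    ] y [ 0.0012 -0.     -1.    ] z [-0.9999  0.0136 -0.0012]
```

View pics/w30.png

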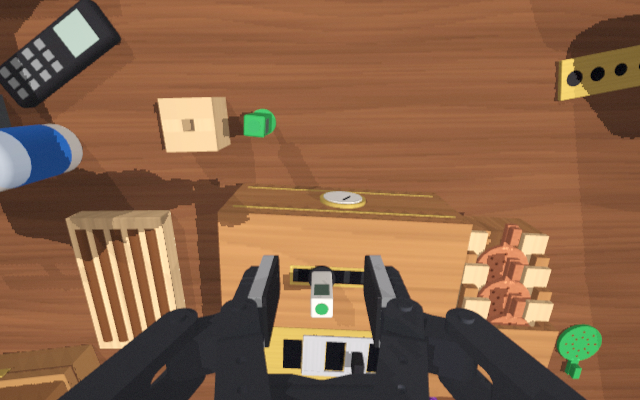

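View pics/s30.png

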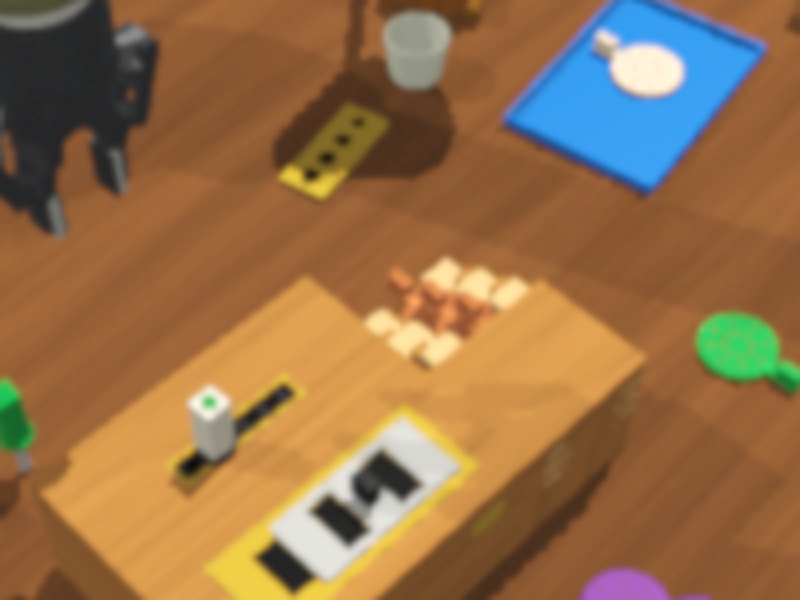

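```bash
python3 - <<'E'
from h import *
import pickle
d,s=pickle.load(open("w30.pkl","rb"));S=pickle.load(open("s30.pkl","rb"))
b=(230-.5+(209+.5)/4,130-.5+(402+.5)/4)
p=tri([(d,321.5,309),(S,*b)]); print("dot",p.round(4),"expect z .169; base ~(.586,-.18)")
crop(d,450,215,560,340,6,"w30c"); T=arm.get_image("top"); crop(T,160,100,440,270,2.8,"t30")
E
```

```text
dot [ 0.5855 -0.1802  0.1703] expect z .169; base ~(.586,-.18)
```

View pics/w30c.png

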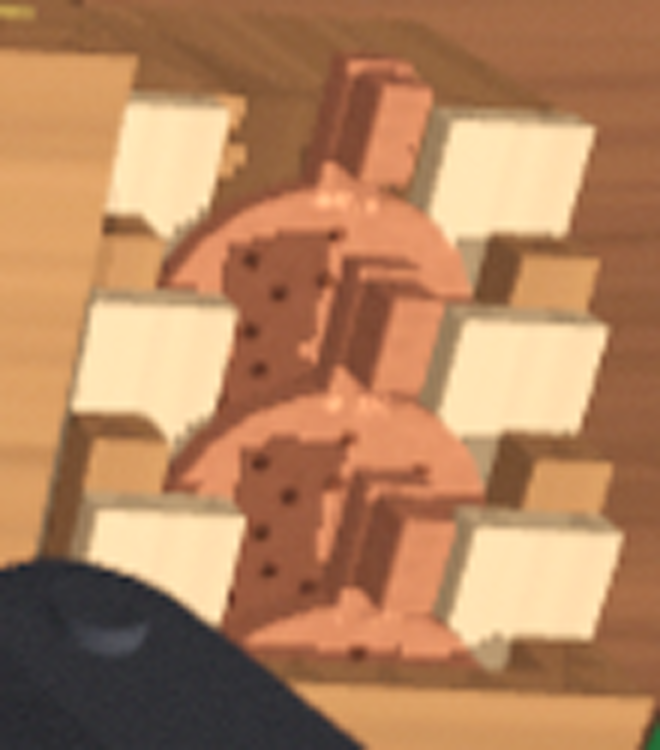

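View pics/t30.png

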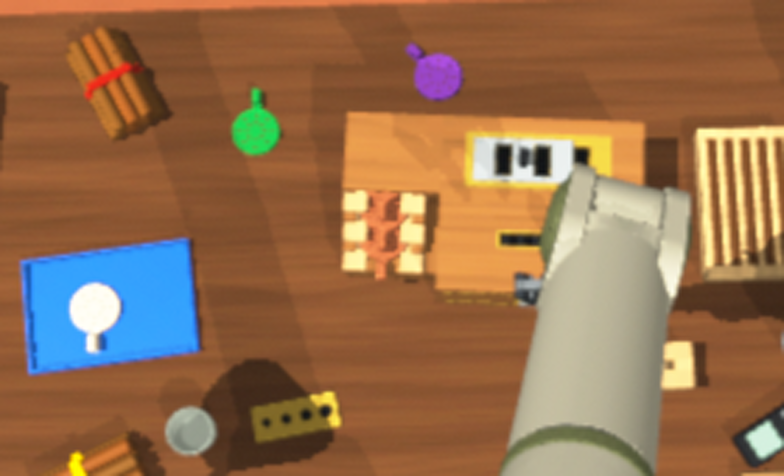

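```bash
python3 -c "
from station import arm
print(arm.sign_off()); print(arm.read_state()['t'])"
```

```text
the job is handed in; nothing more can be done
None
the job is handed in; nothing more can be done
```

The job is done and handed in, at about 44 s of the 210 s allowed. No verdict was reported.

- **Discs:** There was one pale disc, in the top slot, and it now lies flat in the blue tray. The three terracotta discs are in slots 2, 1 and 0. Their handles measure within about 3 mm of the home positions, and the last pictures show all four discs in place.
- **Vent:** I gripped the knob and slid it to its stop, then pushed again with shut fingers. Force rose to 19 N on the first push and 11 N on the second, with no further movement. The pictures show the openings fully clear.
- **Probe:** I stroked the tip along the strip with about 8 N. The force fell to zero at y ≈ -0.178 m, the knock-out that had also looked darkest in the pictures. The probe then lowered freely until the collar touched the wood at about 4 N. Its top measures 0.170 m high against 0.169 m expected, directly over the hole, so it stands upright. The gripper was clear when I handed in.

**One check disagreed:** the knob travelled only about 20.5 mm by camera and arm readings, against the 24 mm stated and the more than 21 mm required. Thin black slits were visible at the start, so the vent was probably a few millimetres open already. I relied on the hard stop and the clear openings instead of the travel figure.

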